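# Load the test scanner, snap its covers and jog the search bar

## Task

Before the shift, check the bench scanner: lay every test block that is on the mat flat in the pocket of its own colour, and press all four covers down until they snap shut, the covers of empty pockets too. Only when every cover is shut, tilt the joystick fully towards its green bar and hold it there for two seconds so that the search bar runs over the pockets, then let it spring back to the centre. Leave the covers latched and the other things on the table where they are.

Things in the scene. Friction and masses are not known exactly. Their poses are not given: they have to be found in the camera images.
- scanner: bench scanner, fixed: aluminium base plate 260 x 370 x 15 mm, from x = -60 to +200 mm, origin on its underside; four coloured pockets stand on it in a row along its y. A white search bar, 45 x 370 mm, 75 to 103 mm above the table, is parked at x = +145 mm on rails at y = +-172 mm; tilting the stick slides it to -x over the shut covers, and it returns by itself.
- console: grey joystick console, fixed, 130 (x) x 110 (y) x 50 mm high; origin at the centre of its underside. A green bar across its top, 48 mm from the centre on its own -x side, marks the direction in which the stick drives the search bar.
- knob (a point): centre of the stick's black cylindrical knob, 30 mm in diameter and 32 mm high, 116 mm above the table with the stick centred (knob top at 132 mm), 60 mm above the stick's pivot, which lies 56 mm above the console's origin
- stick (a joint): tilt of the joystick, rad: 0 centred by its spring, positive towards the green bar (the console's own -x) to a stop at 0.45, and only 0.12 the other way; spring 0.7 N m/rad, so about 5 N at the knob for full tilt. It springs back when let go. The search bar is driven over the pockets above 0.30.
- stick_side (a joint): sideways tilt of the same joystick, rad: 0 centred by its spring, positive towards the console's own -y, stops at +-0.45
- pocket_red: red pocket, fixed, origin at the centre of its underside, 15 mm above the table; pockets 74 mm apart. White floor 8 mm above the origin, 62 mm (x) by 38 mm (y), between a red hinge wall at -x (top 40 mm above the origin), an end wall at +x (top 32 mm) and side lips (top 14 mm). Black latch housing 20 mm wide, top at 40 mm, from x = 51 to 63 mm; its catch is sprung.
- cover_red (a joint): red cover, rad: 0 shut, 2.2 open, leaning to the pocket's -x. 80 x 34 x 4 mm, hinged along the pocket's y at x = -37, z = 43 mm; shut, its top is at z = 45 and its free end at x = 43 mm, 3 mm over a flat block. A spring opens it (0.5 N at the free end); press the last 0.15 rad with some 6 to 8 N near the free end until a detent snaps and holds it, or it springs open.
- pocket_yellow: yellow pocket, fixed, origin at the centre of its underside, 15 mm above the table; pockets 74 mm apart. White floor 8 mm above the origin, 62 mm (x) by 38 mm (y), between a yellow hinge wall at -x (top 40 mm above the origin), an end wall at +x (top 32 mm) and side lips (top 14 mm). Black latch housing 20 mm wide, top at 40 mm, from x = 51 to 63 mm; its catch is sprung.
- cover_yellow (a joint): yellow cover, rad: 0 shut, 2.2 open, leaning to the pocket's -x. 80 x 34 x 4 mm, hinged along the pocket's y at x = -37, z = 43 mm; shut, its top is at z = 45 and its free end at x = 43 mm, 3 mm over a flat block. A spring opens it (0.5 N at the free end); press the last 0.15 rad with some 6 to 8 N near the free end until a detent snaps and holds it, or it springs open.
- pocket_green: green pocket, fixed, origin at the centre of its underside, 15 mm above the table; pockets 74 mm apart. White floor 8 mm above the origin, 62 mm (x) by 38 mm (y), between a green hinge wall at -x (top 40 mm above the origin), an end wall at +x (top 32 mm) and side lips (top 14 mm). Black latch housing 20 mm wide, top at 40 mm, from x = 51 to 63 mm; its catch is sprung.
- cover_green (a joint): green cover, rad: 0 shut, 2.2 open, leaning to the pocket's -x. 80 x 34 x 4 mm, hinged along the pocket's y at x = -37, z = 43 mm; shut, its top is at z = 45 and its free end at x = 43 mm, 3 mm over a flat block. A spring opens it (0.5 N at the free end); press the last 0.15 rad with some 6 to 8 N near the free end until a detent snaps and holds it, or it springs open.
- pocket_blue: blue pocket, fixed, origin at the centre of its underside, 15 mm above the table; pockets 74 mm apart. White floor 8 mm above the origin, 62 mm (x) by 38 mm (y), between a blue hinge wall at -x (top 40 mm above the origin), an end wall at +x (top 32 mm) and side lips (top 14 mm). Black latch housing 20 mm wide, top at 40 mm, from x = 51 to 63 mm; its catch is sprung.
- cover_blue (a joint): blue cover, rad: 0 shut, 2.2 open, leaning to the pocket's -x. 80 x 34 x 4 mm, hinged along the pocket's y at x = -37, z = 43 mm; shut, its top is at z = 45 and its free end at x = 43 mm, 3 mm over a flat block. A spring opens it (0.5 N at the free end); press the last 0.15 rad with some 6 to 8 N near the free end until a detent snaps and holds it, or it springs open.
- block_red: red test block, loose, 52 (x) x 30 x 30 mm, rounded edges, steel discs in its two ends, about 70 g; origin at its centre. It may be absent. It starts on the mat.
- block_yellow: yellow test block, loose, 52 (x) x 30 x 30 mm, rounded edges, steel discs in its two ends, about 70 g; origin at its centre. It may be absent. It starts on the mat.
- block_green: green test block, loose, 52 (x) x 30 x 30 mm, rounded edges, steel discs in its two ends, about 70 g; origin at its centre. It may be absent. It starts on the mat.
- block_blue: blue test block, loose, 52 (x) x 30 x 30 mm, rounded edges, steel discs in its two ends, about 70 g; origin at its centre. It may be absent. It starts on the mat.
- mat: black rubber mat, fixed, 190 (x) x 220 x 3 mm, on which the test blocks start; origin at the centre of its underside
- jar: jar with a red lid, 70 mm across, 50 mm high, loose bystander; origin at the centre of its underside
- tape: yellow tape roll lying flat, 90 mm across, 24 mm high, loose bystander; origin at the centre of its underside
- tray_lid: red tray lid, 110 x 80 x 12 mm, loose bystander; origin at the centre of its underside
- brush: blue hand brush lying flat, loose bystander
- cup: steel cup, 72 mm across, 70 mm high, loose bystander; origin at the centre of its underside
Things that resemble listed ones, but are neither listed nor needed, are in the scene too. What is shaped like the block_red but purple or white is not meant.

How it is judged:
By the outcome, as a careful person would: the job done as asked, in the order asked, and still so for the second after the job is handed in, with the robot touching nothing.
Of block_red, block_yellow, block_green, block_blue only 2 to 4 are there at a start; the rules pass over those that are not, and their reading is None.
At some moment in a run one of block_red, block_yellow, block_green, block_blue may be knocked a few centimetres aside while the robot is not near it.
Once in a run the grip may slacken for a moment while it holds something.
It also fails if it takes over 210 s, if anything falls off the work surface, if the arm or the gripper's body presses on something with over 40 N, if the wrist force passes 120 N, or if a joint passes its speed limit or range.

## Robot

A 7-joint arm with a two-finger parallel gripper is mounted at the origin on the work surface. World frame = base frame: x ahead of the robot, y to its left, z up, the work surface at z = 0. Lengths are in m, angles in rad, forces in N, time in s.
With the tool pointing down it reaches from about 0.4 to 0.85 m from the base axis. Payload 4.5 kg.
Tool frame: the origin (TCP) lies on the centre line of the jaws, within the pads' length; the fingertips stand 14 mm ahead of it and the grasp point (between the pads) lies 5 mm behind it (nose_length is the distance from the TCP to the fingertips, in m); x points along the fingers, y is the direction in which the jaws open and shut, and the axes are right-handed (so a half turn about x gives the same grasp; the last joint's range is limited). The gripper opens to 88 mm and grips with 3 to 60 N. Pads are 18 mm wide; open, the fingers measure 123 mm over their backs; the gripper's body (75 mm by 187 mm) begins 45 mm behind the grasp point.
Start: joints at [-1.307, 0.689, -0.195, 1.565, 0.157, 0.902, -0.215], TCP at [0.142, 0.609, 0.253] pointing down, gripper open.
Joint ranges: [-3.01, 3.01], [-0.46, 2.08], [-1.47, 1.51], [0.13, 2.56], [-1, 4.14], [0.04, 2.09], [-2.66, 2.66]. Speed limits (rad/s): [2.57, 2.57, 3.14, 3.14, 3.14, 3.14, 3.14].

## Interface

Orientations are given as a unit quaternion [x, y, z, w].
In Python, from plant import get_state, snapshot, camera_params, finish_job, boxes_of, silhouettes, spot_point, nose_length gives the robot as it stands.
- The arm moves only by the tool apply_moves, never from a script. Its arguments are lists of equal length, an entry for each row: "delta_pos": the shift along the tool's x, y, z in cm, a list of three; "yaw": the turn about the tool's x in rad; "gripper": the opening in per cent of the stroke, from 0 (shut) to 100 (fully open). A call has 1 to 10 rows; each row is the pose to reach, as a shift and turn from the pose measured when the call began, along the tool's axes at that moment; what a row does not reach only later rows make up. A row lasts 1/12 s, in which the tool goes at most 41.7 mm and 7.16 degrees, less where a joint would pass 70% of its speed; a pose out of reach is approached as far as the arm can. A call with a gripper value outside its range is refused whole. The fingers move at their own pace and stop on an object; "force" is the grip in N (left out, the last holds). Time passes only in rows, so rows that repeat a pose let the fingers close. It gives the time, the measured TCP pose, the force and the opening at its end, in the units of the state.
- get_state(): the state, without advancing time (a new reading comes with each control period).
- snapshot(name): name is "scene" or "top" or "wrist"; returns the picture (420x560x3 uint8, red, green, blue); there is no depth.
- camera_params(name): a dict with "fovy" (degrees; the focal length in pixels is half the picture's height over the tangent of half this angle, whatever the lens; pixels are square), "cx", "cy" (the principal point, pixels), "position" and "orientation" of the camera in the world. Camera axes: x right, y down, z forward; pixel columns grow to the right and rows downward; lengths in m; the calibration is good to about 2 mm. A picture is of the moment at which its call begins: read the wrist's pose just before it. camera_params takes no time and is no camera call; for the wrist camera it gives the pose at the moment of the call.
- finish_job(): hands the job in, once; it reports no verdict.
Trained networks look in the newest picture that a camera, given by its name, has taken for a name from the list of things; names that differ only in an ending like _2 or _b are one class to them, and where a whole thing is asked for, a point or a joint stands for the part that bears it (a point fixed in the world has none). Each returns a list of dicts, best first, with "score" (0 to 1); they miss things now and then, are a little off and sometimes report something else, mostly with a low value. They report only what shows in the picture. A call takes as long as a camera call. They do not tell look-alikes from the thing itself.
- boxes_of(thing, camera): "bbox" ([left, top, width, height] in pixels, round what is visible of it).
- silhouettes(thing, camera): "mask" (420x560 bool, what is visible of it) and "bbox" ([left, top, width, height] in pixels, round what is visible of it).
- spot_point(thing, camera): "pixel" ([column, row] in pixels: a listed point, or the origin of a listed thing).
The state is a dict: "clock": time; "q": joint angles; "qd": joint speeds; "joint_torque": joint torques, N m; "tool_pos": TCP position; "eef_rot": TCP orientation; "contact_force": force on the tool from outside, world axes, zero at the start; "moment": the same for the moment, N m; "opening": opening from 0.0 (shut) to 1.0 (fully open).
Only numpy, scipy, OpenCV 4.12 (cv2) and the standard library are available. Lean on these libraries where they do the work, as an engineer would, in place of code of your own. Each camera call takes 0.05 s, during which the arm holds its last target.

## Working session

There is one attempt and no reset: what is moved stays moved. The work goes in short steps, Python scripts to look and compute and a tool call to move; the robot and the scene stay as the last step left them, time stands still between calls to the robot, and variables do not carry over. Pictures are saved under pics/ and viewed, and the job is handed in when it is done.

Besides the shell and the picture viewer there is one more tool, called after ">>>" as a command line: name --pt "numbers of a row" for each row, then --argument value for the rest. apply_moves: Moves the arm, as the interface text tells. Its arguments: {"type":"object","properties":{"delta_pos":{"type":"array"},"yaw":{"type":"array"},"gripper":{"type":"array"},"force":{"type":"number"}},"required":["delta_pos","yaw","gripper"]}

```bash
ls; mkdir -p pics; cat > h.py <<'E'
import numpy as np, cv2
from scipy.spatial.transform import Rotation as R
from plant import *
def save(name,fn,crop=None,s=1):
    im=snapshot(name); np.save('pics/'+fn+'.npy',im)
    o=im[:,:,::-1]
    if crop: x,y,w,h=crop; o=o[y:y+h,x:x+w]
    if s!=1: o=cv2.resize(o,None,fx=s,fy=s,interpolation=cv2.INTER_CUBIC)
    cv2.imwrite('pics/'+fn+'.png',o); return im
def K(p,h=420):
    f=h/2/np.tan(np.radians(p['fovy'])/2); return f,p['cx'],p['cy']
def ray(p,px):
    f,cx,cy=K(p); d=np.array([(px[0]-cx)/f,(px[1]-cy)/f,1.]); return np.array(p['position']),R.from_quat(p['orientation']).apply(d)
def onz(p,px,z):
    o,d=ray(p,px); return o+d*(z-o[2])/d[2]
def proj(p,X):
    f,cx,cy=K(p); c=R.from_quat(p['orientation']).inv().apply(np.asarray(X,float)-p['position']); c=np.atleast_2d(c); return np.c_[c[:,0]/c[:,2]*f+cx,c[:,1]/c[:,2]*f+cy]
E
python3 - <<'E'
from h import *
s=get_state();print(s)
for n in ['scene','top','wrist']:
    print(n,camera_params(n)); save(n,n+'0')
E
```

```text
pics
{'clock': 0.0, 'q': array([-1.30715466,  0.68998542, -0.19451818,  1.56632562,  0.15728262,
        0.90250634, -0.21508296]), 'qd': array([-8.96348606e-04, -2.12436567e-03, -5.38433529e-04,  4.51793366e-05,
       -5.56910560e-04,  6.12899817e-04, -6.44996072e-04]), 'joint_torque': array([ 1.38489054e-04, -5.27565300e+01, -1.26719009e+00, -1.53434086e+01,
       -5.28003427e-02,  6.56725912e-03,  1.68451847e-04]), 'tool_pos': array([0.14229288, 0.60796771, 0.25191412]), 'eef_rot': array([ 0.08040249,  0.70247903, -0.08169818,  0.70241303]), 'contact_force': array([ 3.18314257e-04, -5.97428049e-01,  3.42899966e-01]), 'moment': array([-0.03849729,  0.04390373,  0.00835211]), 'opening': 1.002262628171828}
scene {'fovy': 48.31828216389859, 'cx': 275.2061037176454, 'cy': 211.8670767140987, 'position': array([0.99183125, 0.63938944, 1.20407559]), 'orientation': array([ 0.32188206,  0.89903919, -0.27929028, -0.10058534])}
top {'fovy': 57.16929806716495, 'cx': 279.58311721248725, 'cy': 209.51498790623694, 'position': array([0.34423924, 0.03824201, 1.07837942]), 'orientation': array([ 0.70700065, -0.70263914,  0.06313694, -0.04961898])}
wrist {'fovy': 68.06392243504021, 'cx': 279.87341166344095, 'cy': 210.55797060511856, 'position': array([0.07454189, 0.62515032, 0.38446341]), 'orientation': array([0.77607615, 0.61604534, 0.08345194, 0.10597043])}
```

View pics/scene0.png

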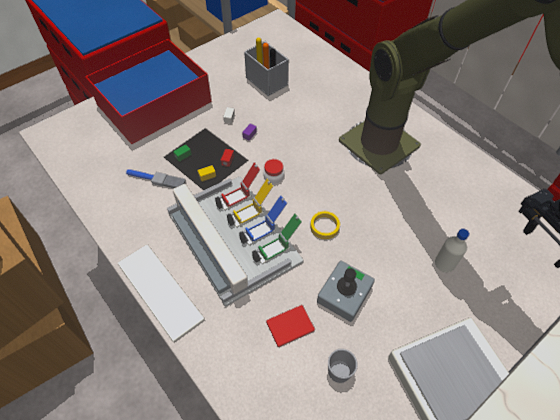

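View pics/top0.png

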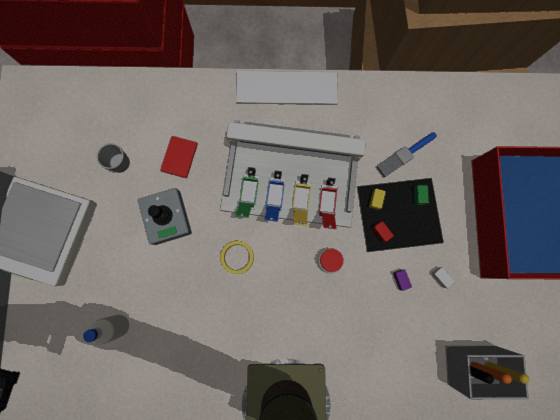

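View pics/wrist0.png

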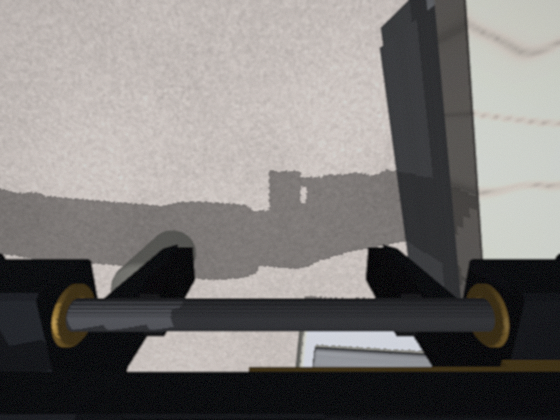

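The top view shows three blocks on the mat: yellow (377,199), red (384,232) and green (423,194). The purple (402,280) and white (444,277) look-alikes are off the mat, and there is no blue block. The pockets run green, blue, yellow, red from left to right.

```bash
python3 - <<'E'
from h import *
p=camera_params('top')
snapshot('top')
for n,z in [('block_red',.033),('block_yellow',.033),('block_green',.033),('block_blue',.033),('pocket_red',.015),('pocket_yellow',.015),('pocket_green',.015),('pocket_blue',.015),('knob',.116),('scanner',0),('console',0)]:
    if n!='knob':
        for d in silhouettes(n,'top')[:2]:
            if d['score']<.3: continue
            m=d['mask'].astype(np.uint8); c=max(cv2.findContours(m,0,1)[0],key=cv2.contourArea)
            if n.startswith('block'):
                q=np.array([onz(p,a[0],.045)[:2] for a in c],np.float32)
                (cx,cy),(w,h),a=cv2.minAreaRect(q*1000); print(n,round(d['score'],2),'rect',[round(v,1) for v in (cx,cy,w,h,a)])
            else: print(n,round(d['score'],2),d['bbox'])
    for d in spot_point(n,'top')[:1]: print('  spot',n,round(d['score'],2),np.round(d['pixel'],1),onz(p,d['pixel'],z).round(4))
im=np.load('pics/top0.npy')[110:300,120:460,::-1]
cv2.imwrite('pics/topcrop.png',cv2.resize(im,None,fx=2.3,fy=2.3,interpolation=cv2.INTER_CUBIC))
E
```

```text
block_red 0.73 rect [324.8, -306.4, 55.1, 38.1, 22.6]
block_red 0.68 rect [452.7, -259.4, 51.5, 33.2, 34.1]
  spot block_red 0.83 [399.5 278.4] [ 0.3277 -0.3046  0.033 ]
block_yellow 0.82 rect [542.6, -248.4, 34.5, 55.4, 74.4]
block_yellow 0.55 rect [501.6, -307.7, 185.3, 213.0, 7.2]
  spot block_yellow 0.77 [376.2 200. ] [ 0.5414 -0.2492  0.033 ]
block_green 0.64 rect [554.3, -369.8, 56.2, 38.4, 1.1]
block_green 0.46 rect [381.6, 132.0, 83.1, 83.5, 45.9]
  spot block_green 0.64 [422.9 194.5] [ 0.5581 -0.3805  0.033 ]
  spot block_blue 0.34 [379.7 232.8] [ 0.4502 -0.2556  0.033 ]
pocket_red 0.73 [319.8, 177.6, 18.0, 53.3]
pocket_red 0.52 [235.6, 170.5, 23.7, 49.5]
  spot pocket_red 0.9 [331.2 199.7] [ 0.5446 -0.1269  0.015 ]
pocket_yellow 0.78 [290.8, 175.1, 22.6, 50.9]
  spot pocket_yellow 0.56 [297.  199.2] [ 0.5453 -0.0306  0.015 ]
pocket_green 0.78 [236.0, 170.9, 24.5, 49.6]
pocket_green 0.69 [289.2, 174.4, 23.8, 51.5]
  spot pocket_green 0.8 [249.9 192.7] [0.5627 0.1019 0.015 ]
pocket_blue 0.89 [264.2, 168.2, 19.7, 54.4]
  spot pocket_blue 0.55 [274.  197.5] [0.5496 0.0341 0.015 ]
  spot knob 0.6 [154.7 212.3] [0.4897 0.3337 0.116 ]
scanner 0.93 [219.5, 121.5, 144.5, 104.3]
  spot scanner 0.93 [287.2 198.2] [ 0.5508 -0.0036  0.    ]
console 0.96 [138.3, 189.4, 53.7, 55.5]
```

View pics/topcrop.png

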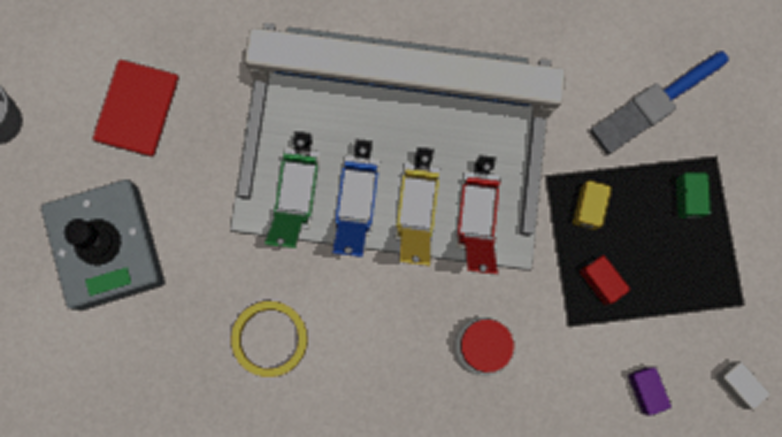

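```bash
cat >> h.py <<'E'
def go(target,jaw=None,st=None):
    """print shift in tool axes (cm) and yaw to have TCP at target and tool y along world heading jaw (mod pi), tool x down"""
    s=st or get_state(); r=R.from_quat(s['eef_rot']); M=r.as_matrix()
    d=M.T@(np.array(target)-s['tool_pos'])*100
    cur=np.arctan2(M[1,1],M[0,1])
    yaw=None
    if jaw is not None:
        dy=(jaw-cur+np.pi/2)%np.pi-np.pi/2   # world ccw turn
        yaw=-dy   # tool x is down
    print('at',s['tool_pos'].round(4),'jaw deg',round(np.degrees(cur),1),'op',round(s['opening'],3),'F',s['contact_force'].round(1),'t',round(s['clock'],1),'q7',s['q'][6].round(2))
    print('  delta cm',d.round(2),'norm',round(np.linalg.norm(d),1),'yaw',None if yaw is None else (round(yaw,3),'alt',round(yaw+np.pi*(-1 if yaw>0 else 1),3)))
E
python3 - <<'E'
from h import *
s=get_state();M=R.from_quat(s['eef_rot']).as_matrix();print(M.round(3))
print('cam in tool',M.T@(camera_params('wrist')['position']-s['tool_pos']))
print('camaxes',(M.T@R.from_quat(camera_params('wrist')['orientation']).as_matrix()).round(2))
go([.48,.0,.33],np.pi/2)
E
```

```text
[[-0.     0.228  0.974]
 [ 0.     0.974 -0.228]
 [-1.     0.    -0.   ]]
cam in tool [-0.13245575  0.00102575 -0.06981677]
camaxes [[-0.   -0.27  0.96]
 [ 1.    0.    0.  ]
 [-0.    0.96  0.27]]
at [0.1423 0.6086 0.2528] jaw deg 76.8 op 0.999 F [ 0.4 -0.4 -0.2] t 1.2 q7 -0.22
  delta cm [ -7.73 -51.57  46.74] norm 70.0 yaw (np.float64(-0.23), 'alt', np.float64(2.912))
```

>>> apply_moves --pt "-2 -3 2" --pt "-4 -6 5" --pt "-6 -9 8" --pt "-7.7 -12 11" --pt "-7.7 -15 13.5" --pt "-7.7 -18 16" --pt "-7.7 -21 19" --pt "-7.7 -24 21.5" --pt "-7.7 -26.5 24" --pt "-7.7 -28 26" --yaw '[0,0,-0.05,-0.1,-0.15,-0.2,-0.23,-0.23,-0.23,-0.23]' --gripper '[100,100,100,100,100,100,100,100,100,100]'

```text
clock: 2.08
tool_pos: [0.333, 0.272, 0.3298]
eef_rot: [0.0, 0.707, -0.002, 0.707]
contact_force: [-0.1, -0.3, 0.9]
opening: 1.002
```

```bash
python3 -c "
from h import *
go([.46,.0,.33],np.pi/2)"
```

```text
at [0.333  0.272  0.3298] jaw deg 89.8 op 1.002 F [-0.1 -0.3  0.9] t 2.1 q7 0.62
  delta cm [  0.06 -27.15  12.81] norm 30.0 yaw (np.float64(-0.004), 'alt', np.float64(3.138))
```

>>> apply_moves --pt "0 -3 1.5" --pt "0 -6 3" --pt "0 -9.5 4.5" --pt "0 -13 6" --pt "0 -16.5 7.7" --pt "0 -20 9.3" --pt "0 -23.5 11" --pt "0 -27 12.8" --pt "0 -27 12.8" --pt "0 -27 12.8" --yaw '[0,0,0,0,0,0,0,0,0,0]' --gripper '[100,100,100,100,100,100,100,100,100,100]'

```text
clock: 2.92
tool_pos: [0.4605, -0.0008, 0.3306]
eef_rot: [0.002, 0.707, -0.005, 0.707]
contact_force: [0.0, 0.9, 0.2]
opening: 1.0
```

```bash
python3 -c "
from h import *
print(get_state()['tool_pos'],camera_params('wrist')['position'])
save('wrist','w1')"
```

```text
[ 0.46054395 -0.00079726  0.33055721] [0.39087308 0.00160136 0.46294996]
```

View pics/w1.png

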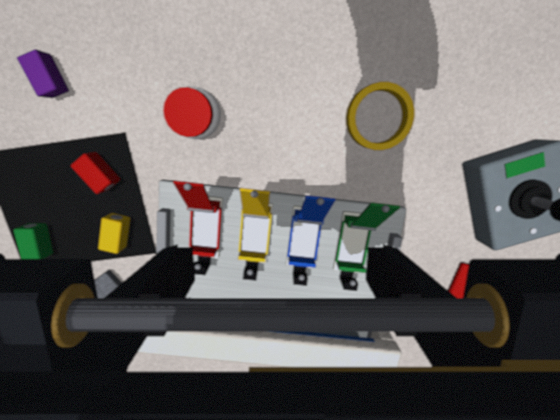

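The wrist view shows the pockets red (205,228), yellow (255,236), blue (305,242) and green (352,243). The blocks are at red (95,172), yellow (114,234) and green (33,242). Next I fit the scanner pose.

```bash
cat > fit.py <<'E'
from h import *
from scipy.optimize import least_squares
ims={'wrist':np.load('pics/w1.npy'),'top':np.load('pics/top0.npy')}
ps={n:camera_params(n) for n in ims}
seeds={'wrist':{'red':(205,228),'yellow':(255,236),'blue':(305,242),'green':(351,245)},
'top':{'red':(328,201),'yellow':(301,197),'blue':(275,193),'green':(249,191)}}
ys={'green':.111,'blue':.037,'yellow':-.037,'red':-.111}
obs=[]
for n,im in ims.items():
    hsv=cv2.cvtColor(im,cv2.COLOR_RGB2HSV)
    for c,sd in seeds[n].items():
        m=((hsv[...,2]>205 if n=='wrist' else hsv[...,2]>190)&(hsv[...,1]<45)).astype(np.uint8)
        k,l,st,ce=cv2.connectedComponentsWithStats(m)
        i=l[sd[1],sd[0]]; print(n,c,im[sd[1],sd[0]],i,st[i],ce[i].round(1))
        if i: obs.append((n,c,ce[i],onz(ps[n],ce[i],.023)[:2])); print('   ',obs[-1][3].round(4))
E
python3 fit.py
python3 - <<'E'
import cv2
im=cv2.imread('pics/w1.png')[160:300,140:420]
cv2.imwrite('pics/w1c.png',cv2.resize(im,None,fx=2.8,fy=2.8,interpolation=cv2.INTER_CUBIC))
E
```

```text
wrist red [209 213 221] 259 [194 212  24  34 727] [205.1 228.5]
    [ 0.5397 -0.1099]
wrist yellow [208 212 221] 266 [243 217  26  35 753] [255.2 234. ]
    [ 0.5487 -0.0354]
wrist blue [210 213 222] 271 [290 224  27  33 711] [303.8 240. ]
    [0.5587 0.0377]
wrist green [148 147 141] 0 [     0      0    560    420 226200] [279.8 206.7]
top red [156 156 158] 0 [     0      0    560    420 235200] [279.5 209.5]
top yellow [156 155 158] 0 [     0      0    560    420 235200] [279.5 209.5]
top blue [156 156 158] 0 [     0      0    560    420 235200] [279.5 209.5]
top green [155 155 157] 0 [     0      0    560    420 235200] [279.5 209.5]
```

View pics/w1c.png

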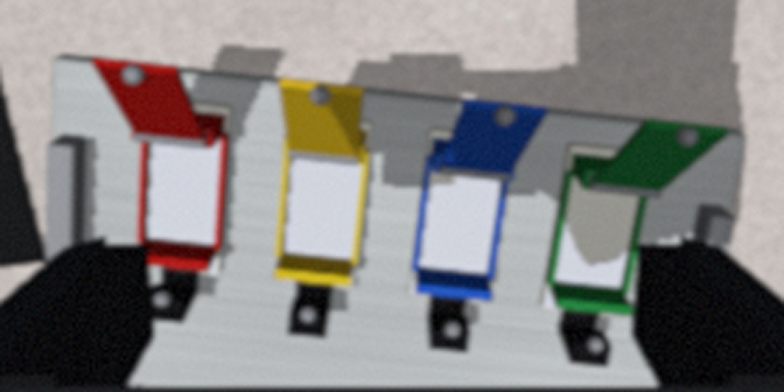

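```bash
cat > ov.py <<'E'
from h import *
import sys
def overlay(fn,cam,p,S,th,out,crop,s):
    im=cv2.resize(np.load(fn)[crop[1]:crop[1]+crop[3],crop[0]:crop[0]+crop[2],::-1],None,fx=s,fy=s,interpolation=cv2.INTER_CUBIC)
    c,sn=np.cos(th),np.sin(th); M=np.array([[c,-sn],[sn,c]])
    def P(pts):
        pts=np.array(pts,float); w=np.c_[pts[:,:2]@M.T+S,pts[:,2]]; q=proj(p,w)
        return np.int32(((q-crop[:2]+.5)*s).round())
    for y in (.111,.037,-.037,-.111):
        for q,col in [([(-.031,y-.019,.023),(.031,y-.019,.023),(.031,y+.019,.023),(-.031,y+.019,.023)],(255,0,255)),
                  ([(.051,y-.01,.055),(.063,y-.01,.055),(.063,y+.01,.055),(.051,y+.01,.055)],(0,255,255)),
                  ]:
            cv2.polylines(im,[P(q)],True,col,1)
        a=2.2;e=(-.037+.08*np.cos(a),.058+.08*np.sin(a))
        cv2.polylines(im,[P([(-.037,y-.017,.058),(e[0],y-.017,e[1]),(e[0],y+.017,e[1]),(-.037,y+.017,.058)])],True,(255,255,0),1)
    cv2.polylines(im,[P([(-.06,-.185,.015),(.2,-.185,.015),(.2,.185,.015),(-.06,.185,.015)])],True,(0,128,255),1)
    cv2.imwrite(out,im)
E
python3 - <<'E'
from ov import *
S=np.array([.550,.0015]);th=-.128
overlay('pics/w1.npy','wrist',camera_params('wrist'),S,th,'pics/ovw.png',(140,160,280,140),2.8)
overlay('pics/top0.npy','top',camera_params('top'),S,th,'pics/ovt.png',(210,110,170,130),4.5)
E
```

```text
(no output)
```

View pics/ovw.png

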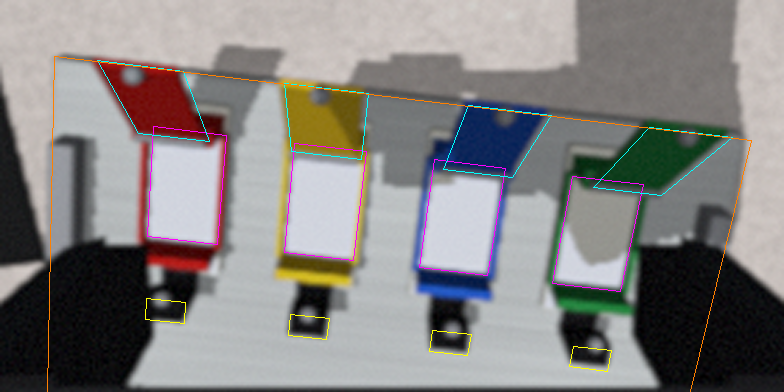

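View pics/ovt.png

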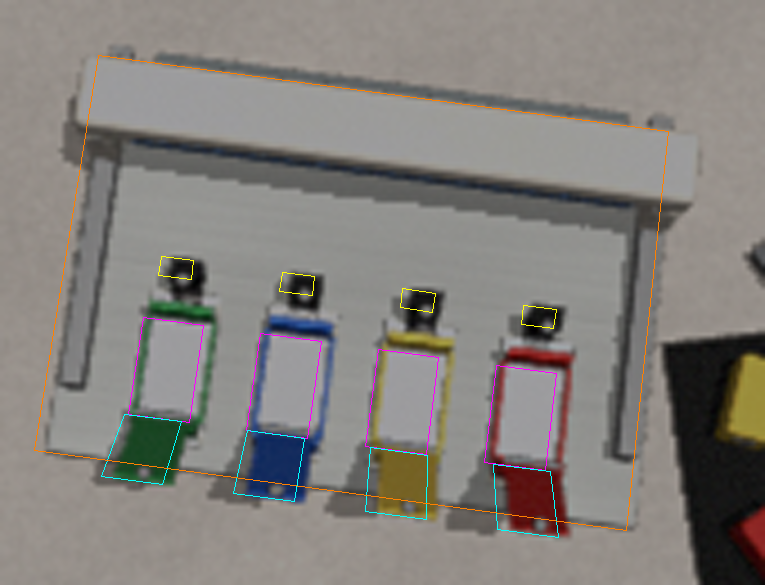

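Both overlays fit the model, but they disagree by about 4 mm in y. The wrist view from close up will decide. Now the blocks from the wrist image.

```bash
cat >> h.py <<'E'
RNG={'red':[((0,110,60),(8,255,255)),((170,110,60),(180,255,255))],'yellow':[((20,110,70),(34,255,255))],'green':[((45,70,30),(85,255,255))],'blue':[((100,110,40),(125,255,255))]}
def colmask(im,c):
    h=cv2.cvtColor(im,cv2.COLOR_RGB2HSV); m=np.zeros(h.shape[:2],np.uint8)
    for a,b in RNG[c]: m|=cv2.inRange(h,a,b)
    return m
def blockmodel(p,x,y,a,zb=.003,shape=(420,560)):
    c,s=np.cos(a),np.sin(a); pts=[]
    for i in(-1,1):
        for j in(-1,1):
            for z in(0,.03):
                u,v=i*.026,j*.015; pts.append((x+c*u-s*v,y+s*u+c*v,zb+z))
    return cv2.convexHull(proj(p,pts).astype(np.float32))
def fitblock(im,p,c,seed,zb=.003,win=60):
    """fit block pose by silhouette overlap; seed=world xy"""
    from scipy.optimize import minimize
    m=colmask(im,c); q=proj(p,[seed[0],seed[1],zb+.015])[0]
    k=np.zeros_like(m); cv2.circle(k,(int(q[0]),int(q[1])),win,255,-1); m&=k
    m=cv2.morphologyEx(m,cv2.MORPH_CLOSE,np.ones((3,3),np.uint8))
    n,l,st,ce=cv2.connectedComponentsWithStats(m)
    if n<2: return None
    i=1+st[1:,4].argmax(); m=(l==i).astype(np.uint8)
    S=4; big=cv2.resize(m*255,None,fx=S,fy=S,interpolation=cv2.INTER_LINEAR)>127
    x0,y0=max(0,st[i,0]-15),max(0,st[i,1]-15);x1,y1=st[i,0]+st[i,2]+15,st[i,1]+st[i,3]+15
    big=big[y0*S:y1*S,x0*S:x1*S]
    def cost(v):
        h=blockmodel(p,*v,zb)[:,0]; h=(h-[x0,y0]+.5)*S
        t=np.zeros(big.shape,np.uint8); cv2.fillConvexPoly(t,np.int32((h*16).round()),1,shift=4)
        t=t>0; return 1-(t&big).sum()/max(1,(t|big).sum())
    g=onz(p,ce[i],zb+.018)[:2]; best=None
    for a in np.arange(0,np.pi,np.pi/8):
        simp=np.array([[*g,a]]*4)+np.vstack([np.zeros(3),np.diag([.006,.006,.25])])
        r=minimize(cost,[*g,a],method='Nelder-Mead',options=dict(initial_simplex=simp,maxiter=150))
        if best is None or r.fun<best.fun: best=r
    v=best.x; return v[0],v[1],v[2]%np.pi,1-best.fun,int(st[i,4])
E
python3 - <<'E'
from h import *
sd={'red':(.453,-.257),'yellow':(.542,-.25),'green':(.556,-.375)}
for n,f in(('wrist','w1'),('top','top0')):
    im=np.load(f'pics/{f}.npy');p=camera_params(n)
    for c in sd:
        r=fitblock(im,p,c,sd[c],win=35 if n=='wrist' else 16); print(n,c,np.round(r,4), 'deg',round(np.degrees(r[2]),1))
im=np.load('pics/w1.npy')[40:270,0:240,::-1]
cv2.imwrite('pics/blk.png',cv2.resize(im,None,fx=2.5,fy=2.5,interpolation=cv2.INTER_CUBIC))
E
```

```text
wrist red [ 4.557e-01 -2.644e-01  5.779e-01  8.693e-01  1.128e+03] deg 33.1
wrist yellow [ 5.4810e-01 -2.5180e-01  2.8224e+00  8.7650e-01  9.8600e+02] deg 161.7
wrist green [ 5.601e-01 -3.750e-01  7.430e-02  9.055e-01  1.187e+03] deg 4.3
top red [  0.4576  -0.2711   0.6747   0.7892 218.    ] deg 38.7
top yellow [  0.5504  -0.2582   2.7936   0.8101 217.    ] deg 160.1
top green [ 5.608e-01 -3.817e-01  1.390e-02  9.165e-01  2.710e+02] deg 0.8
```

View pics/blk.png

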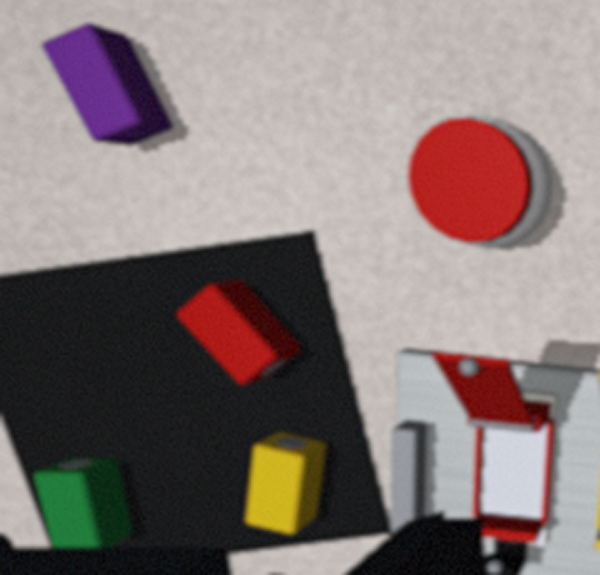

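```bash
python3 -c "
from h import *
go([.45,-.265,.2],np.radians(123))"
```

```text
at [0.4599 0.0012 0.3305] jaw deg 89.7 op 1.003 F [-0.7  0.2 -0.4] t 3.0 q7 1.35
  delta cm [ 13.11 -26.6   -0.84] norm 29.7 yaw (np.float64(-0.582), 'alt', np.float64(2.56))
```

>>> apply_moves --pt "0 -4 -0.1" --pt "0.5 -8 -0.3" --pt "1.5 -12 -0.5" --pt "3 -15.5 -0.7" --pt "5 -19 -0.8" --pt "7.5 -22 -0.8" --pt "10 -24.5 -0.8" --pt "13 -26.6 -0.8" --pt "13 -26.6 -0.8" --pt "13 -26.6 -0.8" --yaw '[-0.06,-0.14,-0.23,-0.32,-0.41,-0.5,-0.58,-0.58,-0.58,-0.58]' --gripper '[80,70,60,60,60,60,60,60,60,60]'

```text
clock: 3.8
tool_pos: [0.4498, -0.2635, 0.2]
eef_rot: [-0.2, 0.679, 0.201, 0.677]
contact_force: [0.2, 0.3, 0.4]
opening: 0.599
```

```bash
python3 -c "
from h import *
p=camera_params('wrist')
im=save('wrist','w2')
r=fitblock(im,p,'red',(.456,-.265),win=120);print(np.round(r,4),np.degrees(r[2]))
go([r[0],r[1],.2],r[2]+np.pi/2)"
```

```text
[ 4.551e-01 -2.647e-01  6.363e-01  9.258e-01  1.697e+03] 36.459503643500426
at [ 0.4511 -0.2628  0.2014] jaw deg 123.0 op 0.6 F [0.2 0.1 0.6] t 3.9 q7 2.29
  delta cm [ 0.14 -0.39  0.23] norm 0.5 yaw (np.float64(-0.06), 'alt', np.float64(3.082))
```

View pics/w2.png

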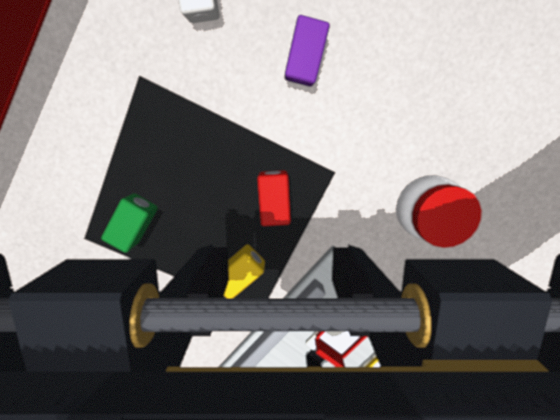

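Red block at (274,198), already square to the jaws. I descend on it.

>>> apply_moves --pt "3 -0.2 0.1" --pt "6 -0.4 0.2" --pt "9 -0.4 0.25" --pt "12 -0.4 0.25" --pt "14.5 -0.4 0.25" --pt "16.5 -0.4 0.25" --pt "17.4 -0.4 0.25" --pt "17.4 -0.4 0.25" --yaw '[-0.03,-0.06,-0.06,-0.06,-0.06,-0.06,-0.06,-0.06]' --gripper '[60,60,60,60,60,60,60,60]'

```text
clock: 4.52
tool_pos: [0.4564, -0.2624, 0.0272]
eef_rot: [-0.222, 0.671, 0.223, 0.671]
contact_force: [-0.9, -0.0, 0.9]
opening: 0.602
```

>>> apply_moves --pt "0 0 0" --pt "0 0 0" --pt "0 0 0" --pt "0 0 0" --pt "0 0 0" --pt "0 0 0" --yaw '[0,0,0,0,0,0]' --gripper '[20,20,20,20,20,20]' --force 25

```text
clock: 5.02
tool_pos: [0.4577, -0.2628, 0.0287]
eef_rot: [-0.223, 0.67, 0.222, 0.672]
contact_force: [0.2, 0.3, 7.1]
opening: 0.339
```

>>> apply_moves --pt "-2 0 0" --pt "-5 0 0" --pt "-9 0 0" --pt "-13 0 0" --pt "-16 0 0" --pt "-17 0 0" --pt "-17 0 0" --yaw '[0,0,0,0,0,0,0]' --gripper '[20,20,20,20,20,20,20]'

```text
clock: 5.6
tool_pos: [0.4583, -0.2637, 0.2014]
eef_rot: [-0.224, 0.669, 0.22, 0.674]
contact_force: [-0.0, -0.8, -1.4]
opening: 0.339
```

```bash
python3 -c "
from h import *
go([.536,-.109,.2],np.radians(82.7))"
```

```text
at [ 0.4583 -0.2637  0.2014] jaw deg 126.6 op 0.339 F [-0.  -0.8 -1.4] t 5.6 q7 2.32
  delta cm [ 0.16  7.79 15.47] norm 17.3 yaw (np.float64(0.766), 'alt', np.float64(-2.375))
```

>>> apply_moves --pt "0 1 2" --pt "0 2 4" --pt "0 3 6" --pt "0 4 8" --pt "0 5 10" --pt "0 6 12" --pt "0 7 14" --pt "0 7.8 15.5" --pt "0 7.8 15.5" --pt "0 7.8 15.5" --yaw '[0.09,0.19,0.29,0.39,0.49,0.59,0.69,0.77,0.77,0.77]' --gripper '[20,20,20,20,20,20,20,20,20,20]'

```text
clock: 6.43
tool_pos: [0.5352, -0.108, 0.1999]
eef_rot: [0.044, 0.704, -0.046, 0.707]
contact_force: [-0.7, -0.6, -1.0]
opening: 0.337
```

```bash
python3 -c "
from ov import *
p=camera_params('wrist')
im=save('wrist','w3')
go([.536,-.109,.2],np.radians(82.7))
overlay('pics/w3.npy','wrist',p,np.array([.550,.0015]),-.128,'pics/w3o.png',(0,0,560,420),1.4)"
```

```text
at [ 0.5348 -0.1094  0.2002] jaw deg 82.6 op 0.337 F [-0.3 -0.3 -1. ] t 6.5 q7 1.5
  delta cm [0.02 0.06 0.11] norm 0.1 yaw (np.float64(-0.002), 'alt', np.float64(3.14))
```

View pics/w3o.png

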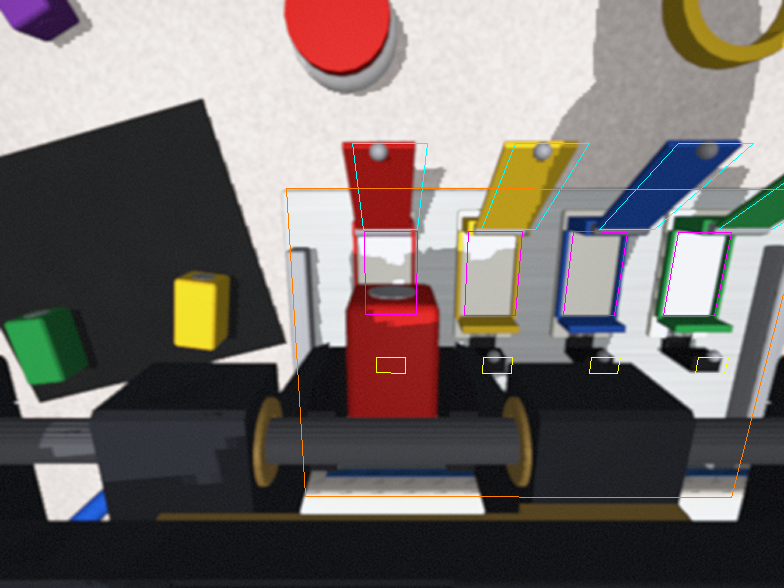

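```bash
python3 - <<'E'
from h import *
def one():
    p=camera_params('wrist');s=get_state();im=snapshot('wrist')
    M=R.from_quat(s['eef_rot']).as_matrix()
    return p,s,im,M
pp=[];tt=[];ims=[]
for i in range(4):
    p,s,im,M=one();pp.append(p);tt.append(s);ims.append(im)
    print(s['tool_pos'].round(4),np.degrees(np.arctan2(M[1,1],M[0,1])).round(2),M[:,0].round(4),p['position'].round(4))
im=np.mean(ims,0).astype(np.uint8);np.save('pics/w4.npy',im)
for r in (172,180,190,195): print(r,[tuple(im[r,c]) for c in range(250,300,1)][:0], )
hsv=cv2.cvtColor(im,cv2.COLOR_RGB2HSV)
for r in (170,176,182,190,198,206,214):
    sat=hsv[r,:,1].astype(int); print(r,'sat>90 runs',[ (a[0],a[-1]) for a in np.split(np.where(sat>90)[0],np.where(np.diff(np.where(sat>90)[0])>1)[0]+1) if len(a)>1])
E
```

```text
[ 0.5348 -0.1094  0.2002] 82.59 [ 0.0049 -0.0039 -1.    ] [ 0.4652 -0.0988  0.3323]
[ 0.5348 -0.1102  0.2005] 82.48 [ 0.0054 -0.004  -1.    ] [ 0.4651 -0.0994  0.3326]
[ 0.5349 -0.1105  0.2008] 82.42 [ 0.0061 -0.0039 -1.    ] [ 0.4651 -0.0996  0.3328]
[ 0.5351 -0.1105  0.2011] 82.39 [ 0.0067 -0.0038 -1.    ] [ 0.4652 -0.0996  0.333 ]
172 []
180 []
190 []
195 []
170 sat>90 runs [(np.int64(255), np.int64(257)), (np.int64(297), np.int64(299)), (np.int64(329), np.int64(332)), (np.int64(371), np.int64(374)), (np.int64(404), np.int64(408)), (np.int64(446), np.int64(450)), (np.int64(479), np.int64(483)), (np.int64(521), np.int64(526))]
176 sat>90 runs [(np.int64(255), np.int64(257)), (np.int64(297), np.int64(299)), (np.int64(329), np.int64(332)), (np.int64(371), np.int64(374)), (np.int64(404), np.int64(407)), (np.int64(445), np.int64(449)), (np.int64(479), np.int64(482)), (np.int64(520), np.int64(524))]
182 sat>90 runs [(np.int64(255), np.int64(257)), (np.int64(297), np.int64(298)), (np.int64(329), np.int64(332)), (np.int64(370), np.int64(373)), (np.int64(403), np.int64(406)), (np.int64(445
[... 570 characters left out ...]
nt64(401), np.int64(405)), (np.int64(442), np.int64(445)), (np.int64(475), np.int64(478)), (np.int64(516), np.int64(520))]
206 sat>90 runs [(np.int64(126), np.int64(167)), (np.int64(253), np.int64(264)), (np.int64(296), np.int64(307)), (np.int64(328), np.int64(331)), (np.int64(369), np.int64(372)), (np.int64(401), np.int64(404)), (np.int64(441), np.int64(444)), (np.int64(474), np.int64(477)), (np.int64(514), np.int64(518))]
214 sat>90 runs [(np.int64(126), np.int64(167)), (np.int64(251), np.int64(310)), (np.int64(328), np.int64(330)), (np.int64(368), np.int64(371)), (np.int64(400), np.int64(403)), (np.int64(440), np.int64(443)), (np.int64(472), np.int64(476)), (np.int64(513), np.int64(516))]
```

```bash
python3 -c "
from h import *
go([.5375,-.1125,.085],np.radians(82.7))"
```

```text
at [ 0.5353 -0.1103  0.2013] jaw deg 82.4 op 0.34 F [ 0.2  0.2 -1. ] t 6.7 q7 1.5
  delta cm [11.63 -0.16  0.15] norm 11.6 yaw (np.float64(-0.005), 'alt', np.float64(3.136))
```

>>> apply_moves --pt "2 -0.1 0.1" --pt "5 -0.2 0.2" --pt "8 -0.25 0.2" --pt "10 -0.25 0.2" --pt "11.5 -0.25 0.2" --pt "11.5 -0.25 0.2" --pt "11.5 -0.25 0.2" --yaw '[0,0,0,0,0,0,0]' --gripper '[20,20,20,20,20,20,20]'

```text
clock: 7.27
tool_pos: [0.5372, -0.1143, 0.0859]
eef_rot: [0.046, 0.703, -0.048, 0.708]
contact_force: [-0.0, -0.1, -0.6]
opening: 0.34
```

```bash
python3 -c "
from ov import *
p=camera_params('wrist')
im=save('wrist','w5')
go([.5375,-.1125,.049],np.radians(82.7))
overlay('pics/w5.npy','wrist',p,np.array([.550,-.002]),-.128,'pics/w5o.png',(150,60,300,230),2.6)
print(camera_params('top')['position'])
save('top','t5',(260,130,120,120),5)"
```

```text
at [ 0.5379 -0.1142  0.0868] jaw deg 82.3 op 0.34 F [-0.8 -0.1 -0.8] t 7.3 q7 1.49
  delta cm [ 3.78  0.18 -0.1 ] norm 3.8 yaw (np.float64(-0.006), 'alt', np.float64(3.135))
[0.34423924 0.03824201 1.07837942]
```

View pics/w5o.png

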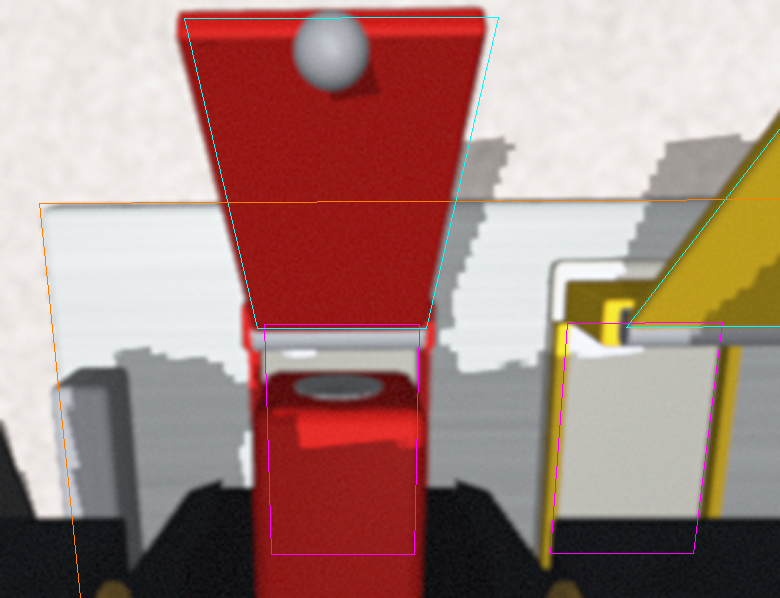

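View pics/t5.png

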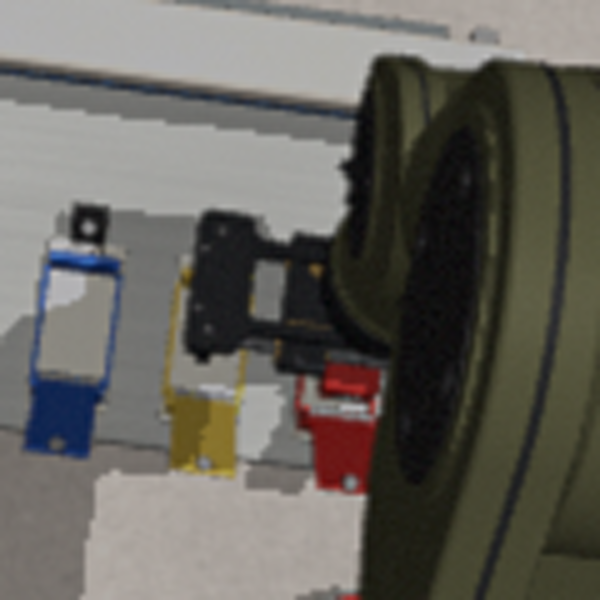

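```bash
python3 -c "
from h import *
p=camera_params('wrist')
for r,z in((372,.061),(411,.091)):
    X=onz(p,(341/2.6+150,r/2.6+60),z)
    d=X[:2]-np.array([.550,-.003]);th=-.128
    print(X, 'scanner frame',d[0]*np.cos(th)+d[1]*np.sin(th),-d[0]*np.sin(th)+d[1]*np.cos(th))
"
```

```text
[ 0.50929365 -0.10836534  0.061     ] scanner frame -0.026923373303001333 -0.10969956471833535
[ 0.50814    -0.10826613  0.091     ] scanner frame -0.02808025000489475 -0.10974843095745991
```

The block's front end is at −27 mm (ideal −26) and it is centred in y, so I lower it.

>>> apply_moves --pt "1 0 0" --pt "2 0 0" --pt "3 0 0" --pt "3.5 0 0" --pt "3.8 0 0" --pt "3.8 0 0" --yaw '[0,0,0,0,0,0]' --gripper '[20,20,20,20,20,20]'

```text
clock: 7.87
tool_pos: [0.5383, -0.1141, 0.0489]
eef_rot: [0.046, 0.703, -0.048, 0.708]
contact_force: [0.8, 0.8, -0.3]
opening: 0.337
```

>>> apply_moves --pt "0.1 0 0" --pt "0.1 0 0" --pt "0.1 0 0" --pt "-1 0 0" --pt "-4 0 0" --pt "-7 0 0" --pt "-10 0 0" --pt "-10 0 0" --yaw '[0,0,0,0,0,0,0,0]' --gripper '[45,50,50,50,50,50,50,50]'

```text
clock: 8.53
tool_pos: [0.5406, -0.1145, 0.1547]
eef_rot: [0.046, 0.699, -0.049, 0.712]
contact_force: [-0.2, 0.4, -0.0]
opening: 0.5
```

```bash
python3 -c "
from ov import *
p=camera_params('wrist')
im=save('wrist','w6')
go([.532,-.255,.2],np.radians(72))
overlay('pics/w6.npy','wrist',p,np.array([.550,-.003]),-.128,'pics/w6o.png',(0,0,560,420),1.4)
for c,s in (('yellow',(.548,-.252)),('green',(.56,-.376))):
  r=fitblock(im,p,c,s,win=45);print(c,np.round(r,4),np.degrees(r[2]))
"
```

```text
at [ 0.5396 -0.1142  0.1525] jaw deg 82.3 op 0.498 F [ 0.1 -0.7 -0.4] t 8.6 q7 1.5
  delta cm [ -4.7  -14.07   1.2 ] norm 14.9 yaw (np.float64(0.18), 'alt', np.float64(-2.961))
yellow [ 5.4710e-01 -2.5370e-01  2.8481e+00  8.9700e-01  2.7150e+03] 163.18656670601524
green [ 5.5980e-01 -3.7950e-01  3.1402e+00  8.3710e-01  1.6360e+03] 179.92065168203274
```

View pics/w6o.png

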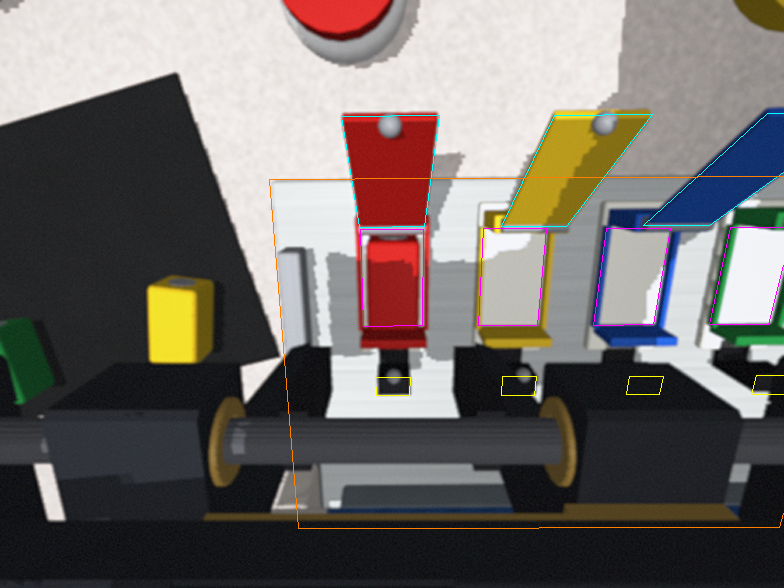

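Red lies flat inside its pocket, as the wrist crop shows, and the model overlay now coincides with the scanner. Next is yellow.

>>> apply_moves --pt "-1 -2 0.2" --pt "-2 -5 0.4" --pt "-3.5 -8 0.6" --pt "-4.7 -11 0.8" --pt "-4.7 -13 1" --pt "-4.7 -14 1.2" --pt "-4.7 -14 1.2" --pt "-4.7 -14 1.2" --yaw '[0,0.05,0.1,0.15,0.17,0.17,0.17,0.17]' --gripper '[60,60,60,60,60,60,60,60]'

```text
clock: 9.25
tool_pos: [0.5317, -0.2531, 0.1991]
eef_rot: [0.106, 0.694, -0.107, 0.704]
contact_force: [-0.8, 0.3, 0.6]
opening: 0.601
```

```bash
python3 -c "
from h import *
for i in range(2):
  p=camera_params('wrist'); im=save('wrist','w7')
  r=fitblock(im,p,'yellow',(.547,-.254),win=70);print(np.round(r,4),np.degrees(r[2]))
go([r[0],r[1],.032],r[2]+np.pi/2)"
```

```text
[ 5.4720e-01 -2.5280e-01  2.8803e+00  9.3320e-01  1.6580e+03] 165.0315415077303
[ 5.471e-01 -2.530e-01  2.881e+00  9.331e-01  1.652e+03] 165.06649048507214
at [ 0.5322 -0.2517  0.1992] jaw deg 72.8 op 0.601 F [ 0.9 -0.3 -0.4] t 9.3 q7 1.6
  delta cm [16.74  0.28  1.24] norm 16.8 yaw (np.float64(-0.04), 'alt', np.float64(3.102))
```

View pics/w7.png

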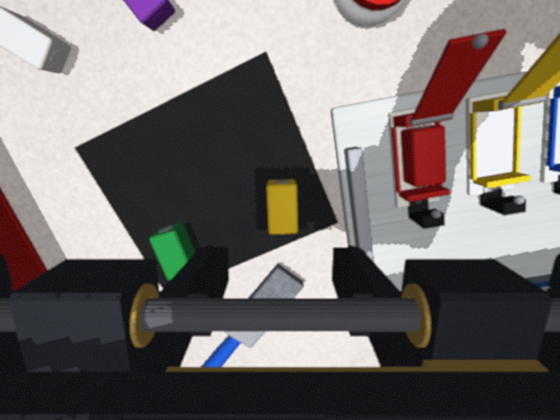

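>>> apply_moves --pt "3 0.1 0.5" --pt "6 0.3 1" --pt "9 0.3 1.3" --pt "12 0.3 1.3" --pt "14.5 0.3 1.3" --pt "16.2 0.3 1.3" --pt "16.7 0.3 1.3" --pt "16.7 0.3 1.3" --yaw '[-0.03,-0.04,-0.04,-0.04,-0.04,-0.04,-0.04,-0.04]' --gripper '[60,60,60,60,60,60,60,60]'

```text
clock: 10.02
tool_pos: [0.5471, -0.2507, 0.0309]
eef_rot: [0.091, 0.698, -0.09, 0.705]
contact_force: [0.4, 0.2, -0.3]
opening: 0.6
```

>>> apply_moves --pt "0 0 0" --pt "0 0 0" --pt "0 0 0" --pt "0 0 0" --pt "0 0 0" --pt "0 0 0" --yaw '[0,0,0,0,0,0]' --gripper '[20,20,20,20,20,20]' --force 25

```text
clock: 10.52
tool_pos: [0.5478, -0.2511, 0.0321]
eef_rot: [0.091, 0.697, -0.091, 0.706]
contact_force: [-0.1, -0.2, 5.8]
opening: 0.338
```

```bash
python3 -c "
from h import *
go([.547,-.253,.2],np.radians(82.7))"
```

```text
at [ 0.5478 -0.2511  0.0321] jaw deg 75.2 op 0.338 F [-0.1 -0.2  5.8] t 10.5 q7 1.61
  delta cm [-16.79  -0.16   0.17] norm 16.8 yaw (np.float64(-0.131), 'alt', np.float64(3.011))
```

>>> apply_moves --pt "-2 0 0" --pt "-5 0 0" --pt "-9 0 0" --pt "-12 0 0" --pt "-13 2 0" --pt "-13 5 0" --pt "-13 8 0" --pt "-13 11 0" --pt "-13 11 0" --yaw '[0,0,0,0,-0.04,-0.08,-0.13,-0.13,-0.13]' --gripper '[20,20,20,20,20,20,20,20,20]'

```text
clock: 11.27
tool_pos: [0.5765, -0.1356, 0.1627]
eef_rot: [0.044, 0.701, -0.039, 0.711]
contact_force: [-0.1, 1.2, -0.7]
opening: 0.334
```

```bash
python3 -c "
from h import *
go([.5453,-.0397,.16],np.radians(82.7))"
```

```text
at [ 0.5765 -0.1356  0.1627] jaw deg 83.2 op 0.334 F [-0.1  1.2 -0.7] t 11.3 q7 1.55
  delta cm [ 0.28  9.15 -4.23] norm 10.1 yaw (np.float64(0.009), 'alt', np.float64(-3.132))
```

>>> apply_moves --pt "0 2 -1" --pt "0 5 -2" --pt "0 7.5 -3.4" --pt "0 9.1 -4.2" --pt "0 9.1 -4.2" --pt "0 9.1 -4.2" --yaw '[0,0.01,0.01,0.01,0.01,0.01]' --gripper '[20,20,20,20,20,20]'

```text
clock: 11.77
tool_pos: [0.5453, -0.0394, 0.163]
eef_rot: [0.047, 0.701, -0.042, 0.711]
contact_force: [0.4, -1.2, -0.0]
opening: 0.337
```

```bash
python3 -c "
from h import *
go([.5453,-.0397,.088],np.radians(82.7))"
```

```text
at [ 0.5453 -0.0394  0.163 ] jaw deg 82.8 op 0.337 F [ 0.4 -1.2 -0. ] t 11.8 q7 1.4
  delta cm [ 7.5  -0.09 -0.1 ] norm 7.5 yaw (np.float64(0.001), 'alt', np.float64(-3.14))
```

>>> apply_moves --pt "2 0 0" --pt "4 0 0" --pt "6 0 0" --pt "7.3 -0.05 0" --pt "7.3 -0.05 0" --pt "7.3 -0.05 0" --yaw '[0,0,0,0,0,0]' --gripper '[20,20,20,20,20,20]'

```text
clock: 12.27
tool_pos: [0.5463, -0.0411, 0.0896]
eef_rot: [0.047, 0.701, -0.043, 0.71]
contact_force: [-0.1, 0.6, -1.1]
opening: 0.336
```

```bash
python3 -c "
from ov import *
p=camera_params('wrist')
im=save('wrist','w8')
go([.5453,-.0397,.0525],np.radians(82.7))
overlay('pics/w8.npy','wrist',p,np.array([.550,-.003]),-.128,'pics/w8o.png',(150,60,300,230),2.6)"
```

```text
at [ 0.5469 -0.0408  0.0903] jaw deg 82.7 op 0.334 F [-0.8  0.2 -0.5] t 12.3 q7 1.39
  delta cm [ 3.78  0.06 -0.22] norm 3.8 yaw (np.float64(-0.0), 'alt', np.float64(3.141))
```

View pics/w8o.png

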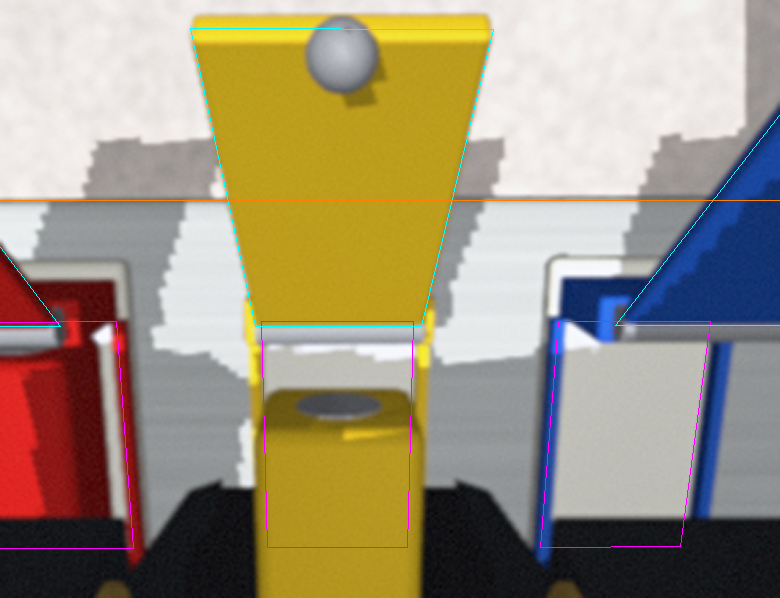

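Centred in y, but the block sits about 3 mm too far towards +x. I shift it back and lower it.

>>> apply_moves --pt "0.5 0 -0.25" --pt "1.5 0 -0.25" --pt "2.5 0 -0.25" --pt "3.3 0 -0.25" --pt "3.7 0 -0.25" --pt "3.7 0 -0.25" --yaw '[0,0,0,0,0,0]' --gripper '[20,20,20,20,20,20]'

```text
clock: 12.82
tool_pos: [0.5445, -0.0401, 0.0524]
eef_rot: [0.047, 0.701, -0.043, 0.71]
contact_force: [0.2, -0.2, -0.7]
opening: 0.335
```

>>> apply_moves --pt "0.1 0 0" --pt "0.1 0 0" --pt "0.1 0 0" --pt "-1 0 0" --pt "-4 0 0" --pt "-7 0 0" --pt "-10 0 0" --pt "-10 0 0" --yaw '[0,0,0,0,0,0,0,0]' --gripper '[45,50,50,50,50,50,50,50]'

```text
clock: 13.48
tool_pos: [0.5462, -0.0411, 0.1582]
eef_rot: [0.048, 0.697, -0.043, 0.714]
contact_force: [0.6, -0.3, -0.5]
opening: 0.497
```

```bash
python3 -c "
from ov import *
p=camera_params('wrist')
im=save('wrist','w9')
go([.545,-.378,.2],np.radians(90))
overlay('pics/w9.npy','wrist',p,np.array([.550,-.003]),-.128,'pics/w9o.png',(0,0,560,420),1.4)
im=snapshot('top');r=fitblock(im,camera_params('top'),'green',(.56,-.376),win=20);print(np.round(r,4),np.degrees(r[2]))
"
```

```text
at [ 0.5452 -0.0409  0.156 ] jaw deg 82.7 op 0.5 F [ 0.2  0.6 -0.1] t 13.5 q7 1.4
  delta cm [ -4.57 -33.4    4.37] norm 34.0 yaw (np.float64(-0.128), 'alt', np.float64(3.014))
[  0.563   -0.383    3.0892   0.4759 140.    ] 176.99775735965568
```

View pics/w9o.png

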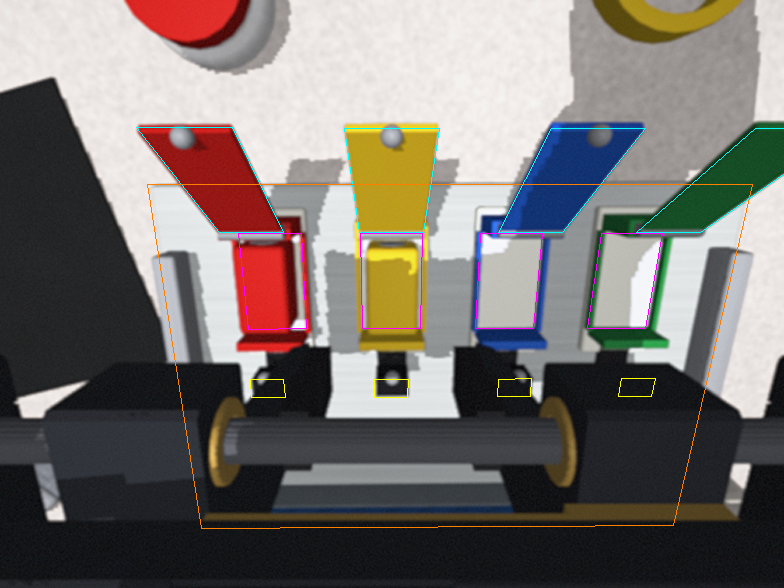

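Yellow lies flat in its pocket. Next is green.

>>> apply_moves --pt "-1.5 -3 0.5" --pt "-3 -7 1" --pt "-4.5 -11 1.5" --pt "-4.5 -15 2" --pt "-4.5 -19 2.5" --pt "-4.5 -23 3" --pt "-4.5 -27 3.5" --pt "-4.5 -30.5 4" --pt "-4.5 -33 4.3" --pt "-4.5 -33 4.3" --yaw '[0,-0.02,-0.04,-0.06,-0.08,-0.1,-0.12,-0.12,-0.12,-0.12]' --gripper '[60,60,60,60,60,60,60,60,60,60]'

```text
clock: 14.42
tool_pos: [0.5405, -0.3818, 0.1956]
eef_rot: [0.006, 0.702, -0.006, 0.712]
contact_force: [-0.1, -0.9, -0.2]
opening: 0.596
```

```bash
python3 -c "
from h import *
for i in range(2):
  p=camera_params('wrist'); im=save('wrist','w10')
  r=fitblock(im,p,'green',(.558,-.378),win=80);print(np.round(r,4),np.degrees(r[2]))
go([r[0],r[1],.032],r[2]+np.pi/2)"
```

```text
[ 5.6030e-01 -3.7800e-01  3.1412e+00  8.9910e-01  1.8000e+03] 179.9787061827914
[ 5.6040e-01 -3.7740e-01  3.1402e+00  9.0350e-01  1.7980e+03] 179.91751246144713
at [ 0.5426 -0.3743  0.1958] jaw deg 89.4 op 0.603 F [0.6 0.4 0.6] t 14.5 q7 1.99
  delta cm [16.4  -0.41  1.54] norm 16.5 yaw (np.float64(-0.008), 'alt', np.float64(3.133))
```

View pics/w10.png

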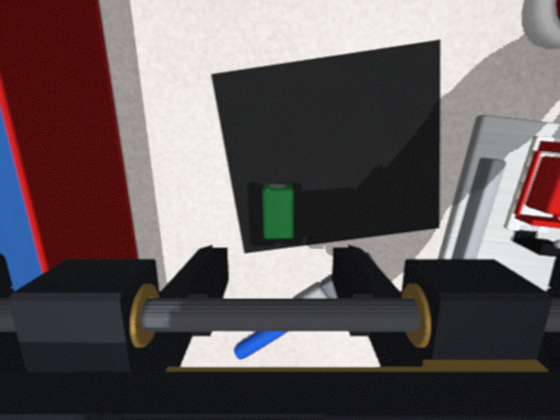

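>>> apply_moves --pt "3 -0.1 0.5" --pt "6 -0.25 1" --pt "9 -0.25 1.6" --pt "12 -0.25 1.6" --pt "14.5 -0.25 1.6" --pt "16 -0.25 1.6" --pt "16.4 -0.25 1.6" --pt "16.4 -0.25 1.6" --yaw '[0,0,0,0,0,0,0,0]' --gripper '[60,60,60,60,60,60,60,60]'

```text
clock: 15.18
tool_pos: [0.5608, -0.374, 0.0311]
eef_rot: [0.006, 0.702, 0.0, 0.712]
contact_force: [0.6, 0.2, 0.5]
opening: 0.607
```

>>> apply_moves --pt "0 0 0" --pt "0 0 0" --pt "0 0 0" --pt "0 0 0" --pt "0 0 0" --pt "0 0 0" --yaw '[0,0,0,0,0,0]' --gripper '[20,20,20,20,20,20]' --force 25

```text
clock: 15.68
tool_pos: [0.5616, -0.375, 0.0327]
eef_rot: [0.006, 0.702, -0.001, 0.713]
contact_force: [-1.8, -0.1, 6.5]
opening: 0.336
```

>>> apply_moves --pt "-2 0 0" --pt "-5 0 0" --pt "-9 0 0" --pt "-12.5 0 0" --pt "-13.5 0 0" --pt "-13.5 0 0" --yaw '[0,0,0,0,0,0]' --gripper '[20,20,20,20,20,20]'

```text
clock: 16.18
tool_pos: [0.5613, -0.377, 0.1714]
eef_rot: [0.005, 0.7, -0.002, 0.715]
contact_force: [0.3, -0.1, -0.4]
opening: 0.336
```

```bash
python3 -c "
from h import *
print(np.array([.55,-.003])+.111*np.array([.1277,.9918]))
go([.5642,.1071,.165],np.radians(82.7))"
```

```text
[0.5641747 0.1070898]
at [ 0.5613 -0.377   0.1714] jaw deg 89.5 op 0.336 F [ 0.3 -0.1 -0.4] t 16.2 q7 1.98
  delta cm [ 0.83 48.41 -0.17] norm 48.4 yaw (np.float64(0.118), 'alt', np.float64(-3.023))
```

>>> apply_moves --pt "0 2 0" --pt "0 6 0" --pt "0 10 0" --pt "0 14 0" --pt "0 18 0" --pt "0 22 0" --pt "0 26 0" --pt "0 30 0" --pt "0 33 0" --pt "0 35 0" --yaw '[0,0,0.03,0.06,0.09,0.12,0.12,0.12,0.12,0.12]' --gripper '[20,20,20,20,20,20,20,20,20,20]'

```text
clock: 17.02
tool_pos: [0.5627, -0.0219, 0.1707]
eef_rot: [0.046, 0.7, -0.041, 0.712]
contact_force: [-0.2, 0.7, -0.3]
opening: 0.336
```

```bash
python3 -c "
from h import *
go([.5642,.1071,.165],np.radians(82.7))"
```

```text
at [ 0.5627 -0.0219  0.1707] jaw deg 82.9 op 0.336 F [-0.2  0.7 -0.3] t 17.0 q7 1.37
  delta cm [ 0.65 12.82 -1.46] norm 12.9 yaw (np.float64(0.003), 'alt', np.float64(-3.138))
```

>>> apply_moves --pt "0 2 -0.3" --pt "0 6 -0.7" --pt "0 10 -1.2" --pt "0 12.8 -1.5" --pt "0 12.8 -1.5" --pt "0 12.8 -1.5" --yaw '[0,0,0,0,0,0]' --gripper '[20,20,20,20,20,20]'

```text
clock: 17.52
tool_pos: [0.562, 0.1094, 0.1696]
eef_rot: [0.045, 0.701, -0.04, 0.71]
contact_force: [0.9, -1.6, -0.5]
opening: 0.341
```

```bash
python3 -c "
from h import *
go([.5642,.1071,.09],np.radians(82.7))"
```

```text
at [0.562  0.1094 0.1696] jaw deg 83.2 op 0.341 F [ 0.9 -1.6 -0.5] t 17.5 q7 1.18
  delta cm [ 7.96 -0.26  0.15] norm 8.0 yaw (np.float64(0.008), 'alt', np.float64(-3.133))
```

>>> apply_moves --pt "2 -0.1 0.1" --pt "4 -0.2 0.1" --pt "6 -0.2 0.1" --pt "8 -0.2 0.1" --pt "8 -0.2 0.1" --pt "8 -0.2 0.1" --yaw '[0,0.01,0.01,0.01,0.01,0.01]' --gripper '[20,20,20,20,20,20]'

```text
clock: 18.02
tool_pos: [0.5625, 0.1056, 0.0882]
eef_rot: [0.048, 0.702, -0.045, 0.709]
contact_force: [0.3, 0.2, -1.2]
opening: 0.338
```

```bash
python3 -c "
from ov import *
p=camera_params('wrist')
im=save('wrist','w11')
go([.5642,.1071,.0525],np.radians(82.7))
overlay('pics/w11.npy','wrist',p,np.array([.550,-.003]),-.128,'pics/w11o.png',(150,60,300,230),2.6)
for r in (380,400):
    X=onz(p,(341/2.6+150,r/2.6+60),.061)
    d=X[:2]-np.array([.550,-.003]);th=-.128
    print(r, d[0]*np.cos(th)+d[1]*np.sin(th))
"
```

```text
at [0.5635 0.1062 0.0893] jaw deg 82.5 op 0.335 F [-0.1  0.2 -0.7] t 18.1 q7 1.18
  delta cm [3.69 0.07 0.02] norm 3.7 yaw (np.float64(-0.004), 'alt', np.float64(3.138))
380 -0.02919733299383112
400 -0.024943778222541766
```

View pics/w11o.png

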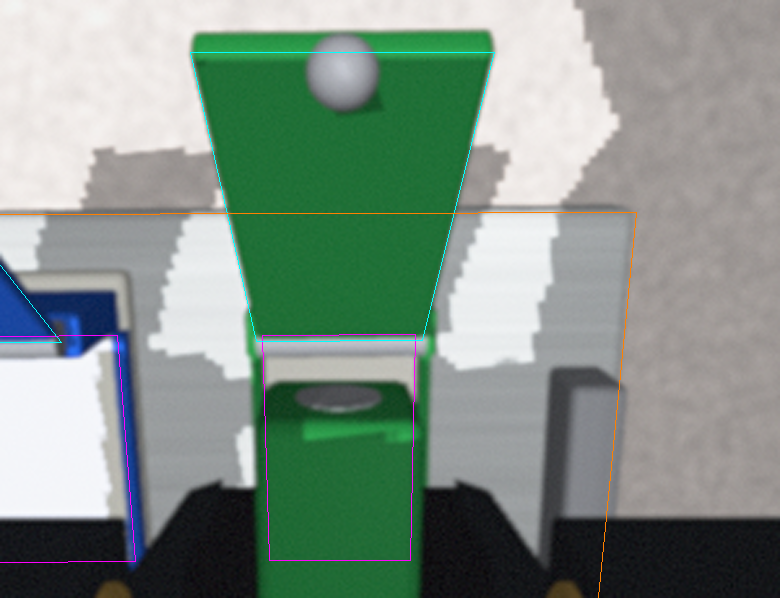

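>>> apply_moves --pt "0.5 0.05 0.15" --pt "1.5 0.05 0.15" --pt "2.5 0.05 0.15" --pt "3.3 0.05 0.15" --pt "3.7 0.05 0.15" --pt "3.7 0.05 0.15" --yaw '[0,0,0,0,0,0]' --gripper '[20,20,20,20,20,20]'

```text
clock: 18.57
tool_pos: [0.5651, 0.1067, 0.0522]
eef_rot: [0.048, 0.702, -0.044, 0.709]
contact_force: [-1.9, -0.7, 4.2]
opening: 0.339
```

>>> apply_moves --pt "0.1 0 0" --pt "0.1 0 0" --pt "0.1 0 0" --pt "-1 0 0" --pt "-4 0 0" --pt "-7 0 0" --pt "-10 0 0" --pt "-10 0 0" --yaw '[0,0,0,0,0,0,0,0]' --gripper '[45,50,50,50,50,50,50,50]'

```text
clock: 19.23
tool_pos: [0.5673, 0.1067, 0.1581]
eef_rot: [0.049, 0.698, -0.043, 0.713]
contact_force: [0.4, 0.0, -0.9]
opening: 0.498
```

```bash
python3 -c "
from ov import *
p=camera_params('wrist')
im=save('wrist','w12')
S=np.array([.55,-.003]);X=np.array([.9918,-.1277]);Y=np.array([.1277,.9918])
t=S+X*(-.135)+Y*.111; print(t)
go([*t,.16],np.radians(82.7))
overlay('pics/w12.npy','wrist',p,S,-.128,'pics/w12o.png',(0,0,560,420),1.4)
"
```

```text
[0.4302817 0.1243293]
at [0.5662 0.1066 0.1558] jaw deg 82.5 op 0.502 F [ 0.4 -0.4 -0.9] t 19.3 q7 1.18
  delta cm [-6.500e-01 -1.000e-02 -1.369e+01] norm 13.7 yaw (np.float64(-0.004), 'alt', np.float64(3.138))
```

View pics/w12o.png

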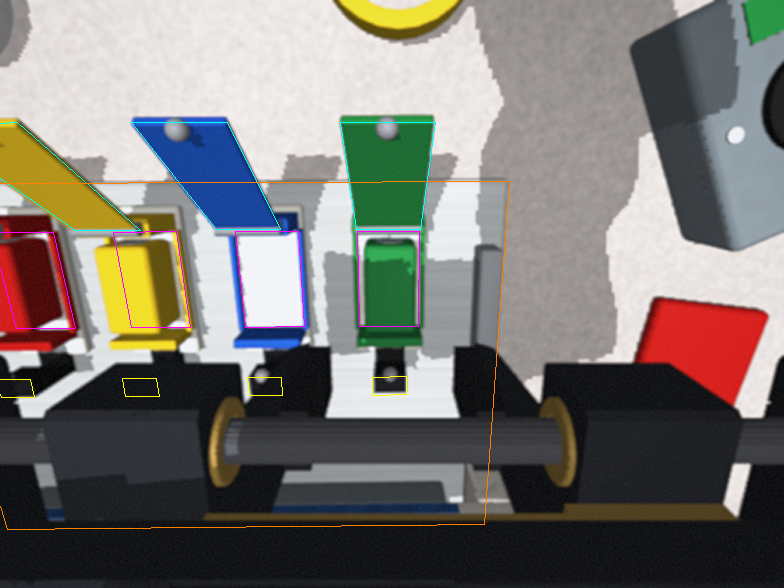

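All three blocks lie flat in their pockets. Now the covers, starting with green: back off behind it, close the fingers, sweep it over and press.

>>> apply_moves --pt "-0.6 0 -1" --pt "-0.6 0 -4" --pt "-0.6 0 -7.5" --pt "-0.6 0 -11" --pt "-0.6 0 -13.7" --pt "-0.6 0 -13.7" --pt "-0.6 0 -13.7" --yaw '[0,0,0,0,0,0,0]' --gripper '[50,30,10,0,0,0,0]'

```text
clock: 19.87
tool_pos: [0.4278, 0.1245, 0.1593]
eef_rot: [0.048, 0.701, -0.043, 0.711]
contact_force: [0.8, 0.2, -0.2]
opening: 0.073
```

```bash
python3 -c "
from h import *
S=np.array([.55,-.003]);X=np.array([.9918,-.1277]);Y=np.array([.1277,.9918])
t=S+X*(-.135)+Y*.111
go([*t,.104],np.radians(82.7))
print(R.from_quat(get_state()['eef_rot']).as_matrix()[:,0])
"
```

```text
at [0.4278 0.1245 0.1593] jaw deg 82.6 op 0.073 F [ 0.8  0.2 -0.2] t 19.9 q7 1.08
  delta cm [ 5.53 -0.02  0.17] norm 5.5 yaw (np.float64(-0.002), 'alt', np.float64(3.14))
[ 0.01481562  0.00563245 -0.99987438]
```

>>> apply_moves --pt "3 0 0" --pt "5.5 0 0" --pt "5.5 0 2" --pt "5.5 0 4" --pt "5.5 0 6" --pt "5.5 0 8" --pt "5.5 0 10" --pt "5.5 0 11.5" --pt "5.5 0 13" --pt "5.5 0 14" --yaw '[0,0,0,0,0,0,0,0,0,0]' --gripper '[0,0,0,0,0,0,0,0,0,0]'

```text
clock: 20.7
tool_pos: [0.5699, 0.1058, 0.1058]
eef_rot: [0.049, 0.7, -0.044, 0.711]
contact_force: [-0.8, -0.5, 0.7]
opening: 0.002
```

```bash
python3 -c "
from h import *
S=np.array([.55,-.003]);X=np.array([.9918,-.1277]);Y=np.array([.1277,.9918])
t=S+X*(.030)+Y*.111
go([*t,.080],np.radians(82.7))
save('wrist','w13')
save('scene','s13',(160,120,260,200),3)
"
```

```text
at [0.5699 0.1058 0.1058] jaw deg 82.5 op 0.002 F [-0.8 -0.5  0.7] t 20.7 q7 1.17
  delta cm [2.62 0.04 2.38] norm 3.5 yaw (np.float64(-0.003), 'alt', np.float64(3.138))
```

View pics/w13.png

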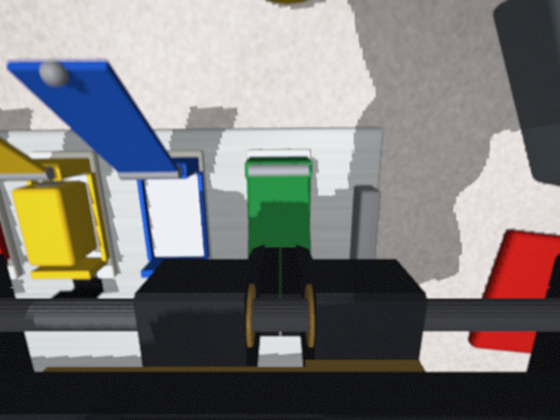

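View pics/s13.png

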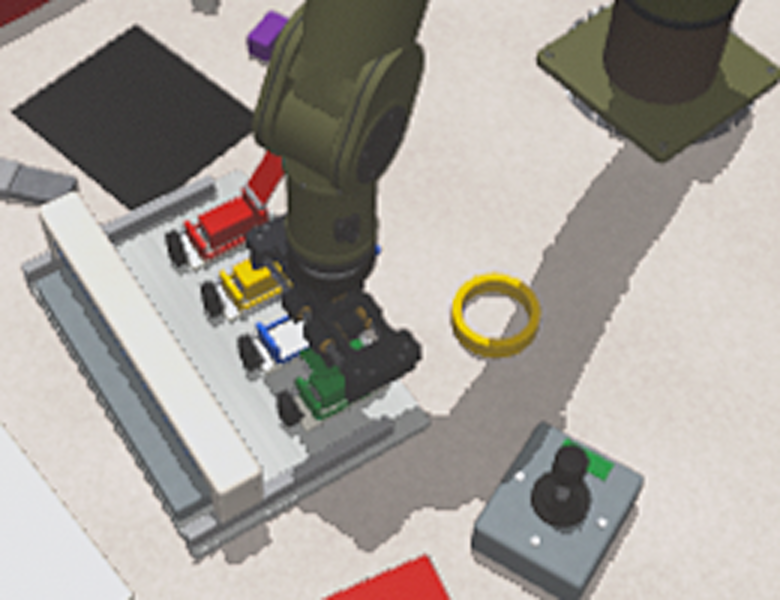

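The green cover has swung over under the fingertips. Now I move forward and press.

>>> apply_moves --pt "0 0 0.8" --pt "0 0 1.6" --pt "0.3 0 2.4" --pt "1 0 2.4" --pt "1.8 0 2.4" --pt "2.5 0 2.4" --pt "2.8 0 2.4" --pt "3 0 2.4" --yaw '[0,0,0,0,0,0,0,0]' --gripper '[0,0,0,0,0,0,0,0]'

```text
clock: 21.47
tool_pos: [0.5933, 0.1029, 0.0752]
eef_rot: [0.048, 0.7, -0.044, 0.711]
contact_force: [0.8, -0.2, 0.6]
opening: 0.008
```

>>> apply_moves --pt "0.1 0 0" --pt "0.2 0 0" --pt "0.3 0 0" --pt "0.4 0 0" --yaw '[0,0,0,0]' --gripper '[0,0,0,0]'

```text
clock: 21.8
tool_pos: [0.5931, 0.1029, 0.0716]
eef_rot: [0.048, 0.7, -0.044, 0.711]
contact_force: [-1.1, -0.6, 9.7]
opening: 0.009
```

>>> apply_moves --pt "0.1 0 0" --pt "0.2 0 0" --pt "0.2 0 0" --yaw '[0,0,0]' --gripper '[0,0,0]'

```text
clock: 22.05
tool_pos: [0.5931, 0.1029, 0.0715]
eef_rot: [0.049, 0.7, -0.044, 0.711]
contact_force: [-2.1, -0.3, 15.9]
opening: 0.003
```

>>> apply_moves --pt "-1 0 0" --pt "-4 0 0" --pt "-7 0 0" --pt "-8.8 0 0" --pt "-8.8 -2 -4" --pt "-8.8 -4 -8" --pt "-8.8 -6 -12" --pt "-8.8 -7.4 -16.2" --pt "-8.8 -7.4 -16.5" --pt "-8.8 -7.4 -16.5" --yaw '[0,0,0,0,0,0,0,0,0,0]' --gripper '[0,0,0,0,0,0,0,0,0,0]'

```text
clock: 22.88
tool_pos: [0.4127, 0.0492, 0.1567]
eef_rot: [0.048, 0.703, -0.045, 0.708]
contact_force: [-0.4, 0.0, 0.2]
opening: 0.006
```

```bash
python3 -c "
from h import *
S=np.array([.55,-.003]);X=np.array([.9918,-.1277]);Y=np.array([.1277,.9918])
t=S+X*(-.135)+Y*.037
save('wrist','w14')
go([*t,.104],np.radians(82.7))
print(R.from_quat(get_state()['eef_rot']).as_matrix()[:,0])
"
```

```text
at [0.4167 0.0503 0.1568] jaw deg 82.5 op 0.005 F [1.2 0.3 0.5] t 22.9 q7 1.19
  delta cm [5.29 0.08 0.33] norm 5.3 yaw (np.float64(-0.004), 'alt', np.float64(3.138))
[ 0.0135888   0.00485159 -0.9998959 ]
```

View pics/w14.png

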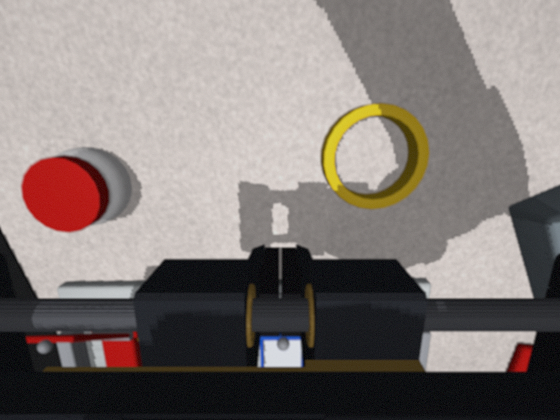

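>>> apply_moves --pt "3 0.05 0.3" --pt "5.3 0.05 0.3" --pt "5.3 0.05 2.3" --pt "5.3 0.05 4.3" --pt "5.3 0.05 6.3" --pt "5.3 0.05 8.3" --pt "5.3 0.05 10.3" --pt "5.3 0.05 11.8" --pt "5.3 0.05 13.3" --pt "5.3 0.05 14.3" --yaw '[0,0,0,0,0,0,0,0,0,0]' --gripper '[0,0,0,0,0,0,0,0,0,0]'

```text
clock: 23.77
tool_pos: [0.5627, 0.0327, 0.1058]
eef_rot: [0.049, 0.7, -0.044, 0.711]
contact_force: [-0.3, 1.4, 0.6]
opening: 0.006
```

```bash
python3 -c "
from h import *
S=np.array([.55,-.003]);X=np.array([.9918,-.1277]);Y=np.array([.1277,.9918])
t=S+X*(.030)+Y*.037
go([*t,.076],np.radians(82.7))
save('wrist','w15')
"
```

```text
at [0.5627 0.0327 0.1058] jaw deg 82.5 op 0.006 F [-0.3  1.4  0.6] t 23.8 q7 1.25
  delta cm [ 3.02 -0.02  2.14] norm 3.7 yaw (np.float64(-0.004), 'alt', np.float64(3.138))
```

View pics/w15.png

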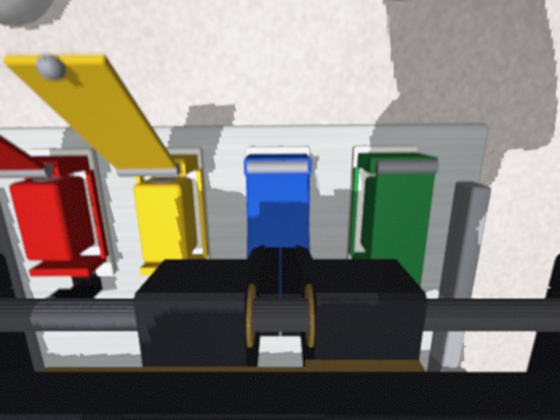

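>>> apply_moves --pt "0 0 0.8" --pt "0 0 1.6" --pt "0.3 0 2.2" --pt "1 0 2.2" --pt "1.8 0 2.2" --pt "2.5 0 2.2" --pt "2.9 0 2.2" --pt "3.2 0 2.2" --pt "3.4 0 2.2" --pt "3.5 0 2.2" --yaw '[0,0,0,0,0,0,0,0,0,0]' --gripper '[0,0,0,0,0,0,0,0,0,0]'

```text
clock: 24.65
tool_pos: [0.5865, 0.0298, 0.0713]
eef_rot: [0.049, 0.699, -0.044, 0.712]
contact_force: [-0.9, 0.7, 7.9]
opening: 0.006
```

>>> apply_moves --pt "0.1 0 0" --pt "0.2 0 0" --pt "0.2 0 0" --yaw '[0,0,0]' --gripper '[0,0,0]'

```text
clock: 24.9
tool_pos: [0.5865, 0.0298, 0.07]
eef_rot: [0.049, 0.699, -0.044, 0.712]
contact_force: [-0.2, -0.7, 9.2]
opening: 0.009
```

>>> apply_moves --pt "0.1 0 0" --pt "0.2 0 0" --pt "0.2 0 0" --yaw '[0,0,0]' --gripper '[0,0,0]'

```text
clock: 25.15
tool_pos: [0.5865, 0.0298, 0.0689]
eef_rot: [0.049, 0.699, -0.044, 0.712]
contact_force: [-1.5, 0.5, 11.1]
opening: 0.006
```

>>> apply_moves --pt "-1 0 0" --pt "-4 0 0" --pt "-7 0 0" --pt "-9 0 0" --pt "-9 -2 -4" --pt "-9 -4 -8" --pt "-9 -6 -12" --pt "-9 -7.4 -16.2" --pt "-9 -7.4 -16.5" --pt "-9 -7.4 -16.5" --yaw '[0,0,0,0,0,0,0,0,0,0]' --gripper '[0,0,0,0,0,0,0,0,0,0]'

```text
clock: 25.98
tool_pos: [0.405, -0.0236, 0.1554]
eef_rot: [0.049, 0.702, -0.045, 0.709]
contact_force: [-1.3, -0.4, -0.6]
opening: 0.003
```

```bash
python3 -c "
from h import *
S=np.array([.55,-.003]);X=np.array([.9918,-.1277]);Y=np.array([.1277,.9918])
t=S+X*(-.135)+Y*-.037
save('top','t14',(210,110,170,130),4.5)
go([*t,.104],np.radians(82.7))
print(R.from_quat(get_state()['eef_rot']).as_matrix()[:,0])
"
```

```text
at [ 0.4091 -0.0228  0.1554] jaw deg 82.4 op 0.006 F [0.7 0.5 0.5] t 26.0 q7 1.3
  delta cm [5.15 0.02 0.14] norm 5.1 yaw (np.float64(-0.005), 'alt', np.float64(3.137))
[ 0.01626113  0.00499347 -0.99985531]
```

View pics/t14.png

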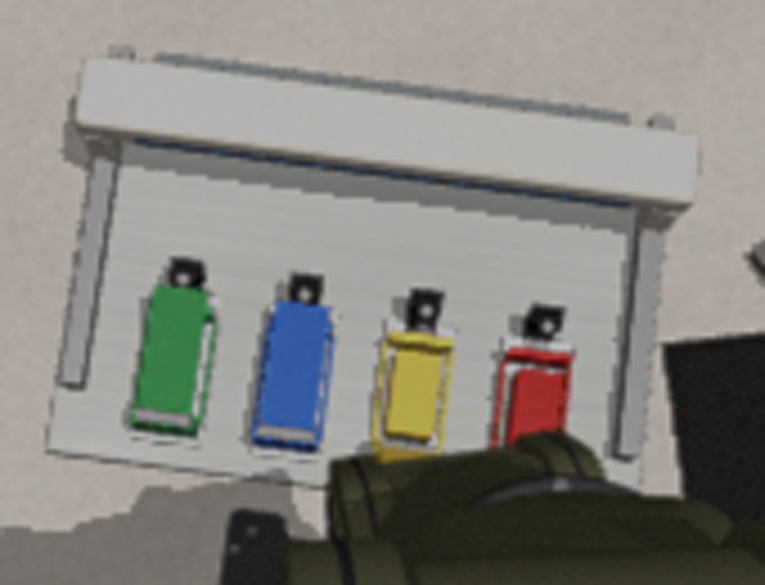

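Green and blue stay down. Next is yellow.

>>> apply_moves --pt "3 0.05 0.3" --pt "5.2 0.05 0.3" --pt "5.2 0.05 2.3" --pt "5.2 0.05 4.3" --pt "5.2 0.05 6.3" --pt "5.2 0.05 8.3" --pt "5.2 0.05 10.3" --pt "5.2 0.05 12" --pt "5.2 0.05 13.5" --pt "5.2 0.05 15" --yaw '[0,0,0,0,0,0,0,0,0,0]' --gripper '[0,0,0,0,0,0,0,0,0,0]'

```text
clock: 26.87
tool_pos: [0.561, -0.0412, 0.1057]
eef_rot: [0.049, 0.699, -0.044, 0.712]
contact_force: [-1.2, 0.7, 0.1]
opening: 0.009
```

```bash
python3 -c "
from h import *
S=np.array([.55,-.003]);X=np.array([.9918,-.1277]);Y=np.array([.1277,.9918])
t=S+X*(.030)+Y*-.037
go([*t,.076],np.radians(82.7))
save('wrist','w16')
"
```

```text
at [ 0.561  -0.0412  0.1057] jaw deg 82.5 op 0.009 F [-1.2  0.7  0.1] t 26.9 q7 1.34
  delta cm [ 2.99 -0.07  1.37] norm 3.3 yaw (np.float64(-0.004), 'alt', np.float64(3.137))
```

View pics/w16.png

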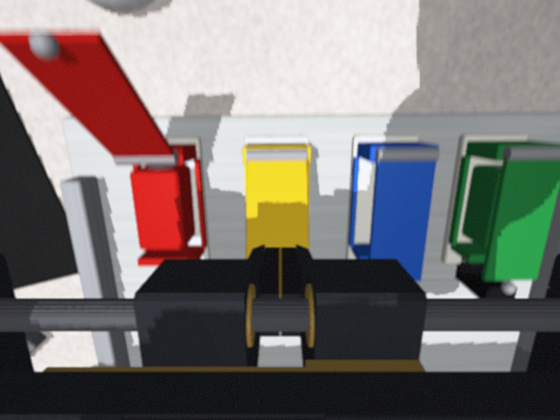

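>>> apply_moves --pt "0 0 0.8" --pt "0 0 1.6" --pt "0.3 0 1.6" --pt "1 0 1.6" --pt "1.8 0 1.6" --pt "2.5 0 1.6" --pt "2.9 0 1.6" --pt "3.2 0 1.6" --pt "3.4 0 1.6" --pt "3.5 0 1.6" --yaw '[0,0,0,0,0,0,0,0,0,0]' --gripper '[0,0,0,0,0,0,0,0,0,0]'

```text
clock: 27.75
tool_pos: [0.5808, -0.0435, 0.0713]
eef_rot: [0.049, 0.698, -0.044, 0.713]
contact_force: [-1.7, 0.6, 10.1]
opening: 0.004
```

>>> apply_moves --pt "0.1 0 0" --pt "0.2 0 0" --pt "0.3 0 0" --pt "0.3 0 0" --yaw '[0,0,0,0]' --gripper '[0,0,0,0]'

```text
clock: 28.08
tool_pos: [0.5808, -0.0434, 0.071]
eef_rot: [0.049, 0.698, -0.044, 0.713]
contact_force: [-5.1, 0.2, 24.9]
opening: 0.008
```

>>> apply_moves --pt "0.1 0 0" --pt "0.2 0 0" --pt "0.2 0 0" --yaw '[0,0,0]' --gripper '[0,0,0]'

```text
clock: 28.33
tool_pos: [0.5808, -0.0434, 0.0711]
eef_rot: [0.049, 0.697, -0.044, 0.714]
contact_force: [-2.2, 0.4, 19.4]
opening: 0.006
```

>>> apply_moves --pt "-1 0 0" --pt "-4 0 0" --pt "-7 0 0" --pt "-9 0 0" --pt "-9 -2 -4" --pt "-9 -4 -8" --pt "-9 -6 -12" --pt "-9 -7.4 -16" --pt "-9 -7.4 -16" --pt "-9 -7.4 -16" --yaw '[0,0,0,0,0,0,0,0,0,0]' --gripper '[0,0,0,0,0,0,0,0,0,0]'

```text
clock: 29.17
tool_pos: [0.4052, -0.097, 0.1569]
eef_rot: [0.05, 0.7, -0.046, 0.711]
contact_force: [-0.1, 0.5, 1.4]
opening: -0.0
```

```bash
python3 -c "
from h import *
S=np.array([.55,-.003]);X=np.array([.9918,-.1277]);Y=np.array([.1277,.9918])
t=S+X*(-.135)+Y*-.111
print(t);go([*t,.104],np.radians(82.7))
print(R.from_quat(get_state()['eef_rot']).as_matrix()[:,0])
"
```

```text
[ 0.4019323 -0.0958503]
at [ 0.4052 -0.097   0.1569] jaw deg 82.3 op -0.0 F [-0.1  0.5  1.4] t 29.2 q7 1.42
  delta cm [ 5.28  0.04 -0.42] norm 5.3 yaw (np.float64(-0.008), 'alt', np.float64(3.134))
[ 0.01674419  0.00454887 -0.99984946]
```

>>> apply_moves --pt "3 0.05 0" --pt "5.2 0.05 0" --pt "5.2 0.05 2" --pt "5.2 0.05 4" --pt "5.2 0.05 6" --pt "5.2 0.05 8" --pt "5.2 0.05 10" --pt "5.2 0.05 11.8" --pt "5.2 0.05 13.3" --pt "5.2 0.05 14.8" --yaw '[-0.01,-0.01,-0.01,-0.01,-0.01,-0.01,-0.01,-0.01,-0.01,-0.01]' --gripper '[0,0,0,0,0,0,0,0,0,0]'

```text
clock: 30.0
tool_pos: [0.5549, -0.1156, 0.1072]
eef_rot: [0.046, 0.7, -0.042, 0.712]
contact_force: [-0.2, 0.4, 0.5]
opening: 0.008
```

```bash
python3 -c "
from h import *
S=np.array([.55,-.003]);X=np.array([.9918,-.1277]);Y=np.array([.1277,.9918])
t=S+X*(.030)+Y*-.111
print(t);go([*t,.076],np.radians(82.7))
save('wrist','w17')
"
```

```text
[ 0.5655793 -0.1169208]
at [ 0.5549 -0.1156  0.1072] jaw deg 82.9 op 0.008 F [-0.2  0.4  0.5] t 30.0 q7 1.44
  delta cm [ 3.14 -0.02  1.03] norm 3.3 yaw (np.float64(0.003), 'alt', np.float64(-3.139))
```

View pics/w17.png

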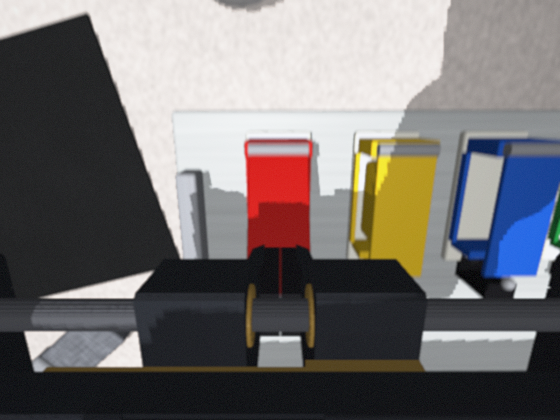

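>>> apply_moves --pt "0 0 0.8" --pt "0 0 1.4" --pt "0.3 0 1.4" --pt "1 0 1.4" --pt "1.8 0 1.4" --pt "2.5 0 1.4" --pt "2.9 0 1.4" --pt "3.2 0 1.4" --pt "3.4 0 1.4" --pt "3.6 0 1.4" --yaw '[0,0,0,0,0,0,0,0,0,0]' --gripper '[0,0,0,0,0,0,0,0,0,0]'

```text
clock: 30.88
tool_pos: [0.5723, -0.1174, 0.0717]
eef_rot: [0.046, 0.698, -0.042, 0.713]
contact_force: [-1.5, 1.7, 8.3]
opening: 0.005
```

>>> apply_moves --pt "0.1 0 0" --pt "0.2 0 0" --pt "0.3 0 0" --pt "0.3 0 0" --yaw '[0,0,0,0]' --gripper '[0,0,0,0]'

```text
clock: 31.22
tool_pos: [0.5723, -0.1174, 0.071]
eef_rot: [0.046, 0.698, -0.042, 0.713]
contact_force: [-3.9, -0.0, 20.0]
opening: 0.006
```

>>> apply_moves --pt "-1 0 0" --pt "-4 0 0" --pt "-8 0 0" --pt "-12 0 -4" --pt "-14 2 -8" --pt "-14 4 -12" --pt "-14 6 -12" --pt "-14 8 -12" --pt "-14 8 -12" --yaw '[0,0,0,0,0,0,0,0,0]' --gripper '[0,0,0,0,0,0,0,0,0]'

```text
clock: 31.97
tool_pos: [0.4592, -0.0193, 0.2095]
eef_rot: [0.045, 0.698, -0.039, 0.713]
contact_force: [1.4, 0.2, 0.0]
opening: 0.004
```

```bash
python3 -c "
from ov import *
save('top','t18',(210,110,170,130),4.5)
save('scene','s18',(160,140,170,170),4)
p=camera_params('wrist');save('wrist','w18');go([.5,0,.2],np.radians(82.7))
S=np.array([.55,-.003])
overlay('pics/w18.npy','wrist',p,S,-.128,'pics/w18o.png',(0,0,560,420),1.4)
"
```

```text
at [ 0.4601 -0.0244  0.2089] jaw deg 82.9 op 0.006 F [-0.3  0.6  0.4] t 32.1 q7 1.29
  delta cm [0.98 2.92 3.63] norm 4.8 yaw (np.float64(0.003), 'alt', np.float64(-3.139))
```

View pics/t18.png

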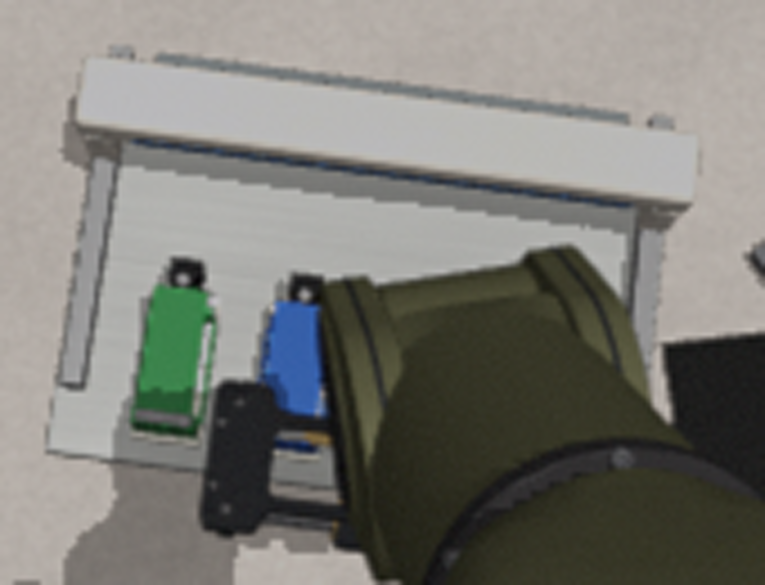

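View pics/s18.png

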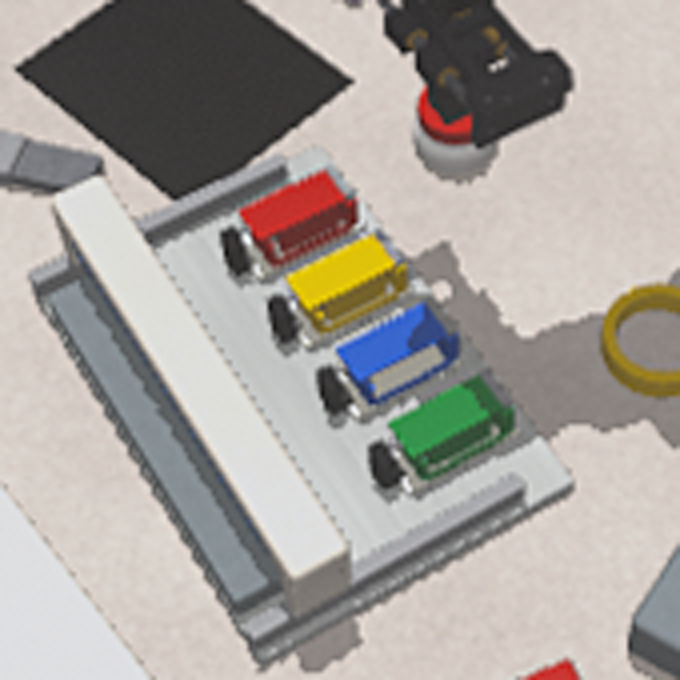

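View pics/w18o.png

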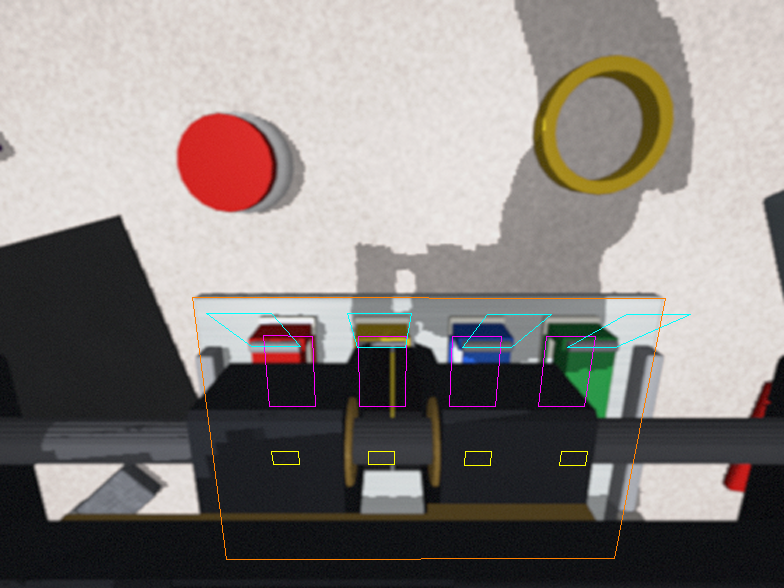

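```bash
python3 -c "
from h import *
im=cv2.resize(np.load('pics/s18.npy')[180:260,200:310,::-1],None,fx=7,fy=7,interpolation=cv2.INTER_CUBIC)
p=camera_params('scene');S=np.array([.55,-.003]);X=np.array([.9918,-.1277]);Y=np.array([.1277,.9918])
for y in (.111,.037,-.037,-.111):
    q=[(*(S+X*a+Y*(y+b)),.06) for a,b in((-.037,-.017),(.043,-.017),(.043,.017),(-.037,.017))]
    u=(proj(p,q)-[200,180]+.5)*7; cv2.polylines(im,[np.int32(u)],True,(255,0,255),1)
cv2.imwrite('pics/shut.png',im)
snapshot('top')
print(spot_point('knob','top')[:2])
snapshot('scene');print(spot_point('knob','scene')[:2]);
for n in('top','scene'):
  pass
s=spot_point('knob','scene')[0]['pixel'];print(onz(p,s,.116))
snapshot('top');s=spot_point('knob','top')[0]['pixel'];print(onz(camera_params('top'),s,.116))
save('top','t19',(120,170,90,90),6)
"
```

```text
[{'pixel': [153.3, 212.2], 'score': 0.67}]
[{'pixel': [353.4, 273.5], 'score': 0.71}]
[0.48197327 0.33951409 0.116     ]
[0.49125228 0.33552642 0.116     ]
```

View pics/shut.png

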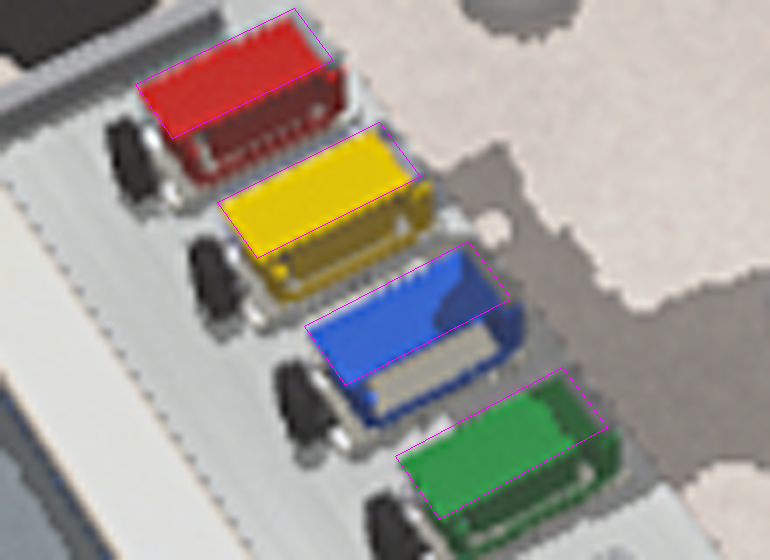

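View pics/t19.png

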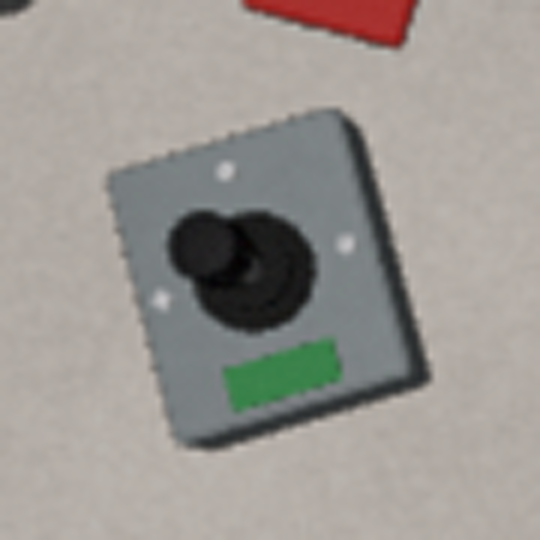

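All four cover outlines match the shut model in the scene view. The console shows the knob at top (154,212) and the green bar on the robot side. I go closer with the wrist camera.

>>> apply_moves --pt "-3 2 0" --pt "-6 5 0" --pt "-8 9 0" --pt "-8 13 0" --pt "-8 17 0" --pt "-8 21 0" --pt "-8 25 0" --pt "-8 29 0" --pt "-8 33 0" --pt "-8 35 0" --yaw '[0,-0.05,-0.1,-0.15,-0.2,-0.25,-0.3,-0.35,-0.38,-0.38]' --gripper '[0,0,0,0,0,0,0,0,0,0]'

```text
clock: 33.35
tool_pos: [0.5013, 0.3286, 0.2911]
eef_rot: [-0.09, 0.693, 0.094, 0.709]
contact_force: [0.1, -0.1, 0.5]
opening: 0.002
```

```bash
python3 -c "
from h import *
p=camera_params('wrist');im=save('wrist','w20');go([.46,.33,.28],np.radians(104))
m=colmask(im,'green');n,l,st,ce=cv2.connectedComponentsWithStats(m);i=1+st[1:,4].argmax()
c=max(cv2.findContours((l==i).astype(np.uint8),0,1)[0],key=cv2.contourArea)
q=np.array([onz(p,a[0],.051)[:2] for a in c],np.float32)*1000
print(cv2.minAreaRect(q),st[i])
print(spot_point('knob','wrist')[:2],spot_point('console','wrist')[:2])
s=spot_point('knob','wrist')
if s: print(onz(p,s[0]['pixel'],.116))
"
```

```text
at [0.501  0.3317 0.291 ] jaw deg 105.1 op 0.004 F [0.8 3.9 0.6] t 33.4 q7 1.04
  delta cm [ 1.01  0.89 -4.03] norm 4.2 yaw (np.float64(0.019), 'alt', np.float64(-3.123))
((565.0989379882812, 114.39033508300781), (53.63547134399414, 97.5983657836914), 82.7813949584961) [  65  143   59   79 2787]
[{'pixel': [285.3, 183.3], 'score': 0.69}] [{'pixel': [283.0, 163.4], 'score': 0.77}]
[0.49136146 0.33386987 0.116     ]
```

View pics/w20.png

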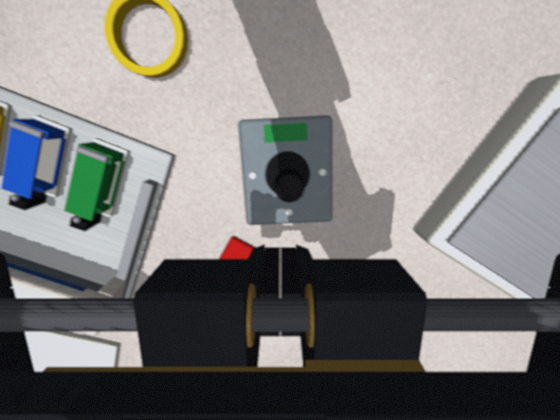

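```bash
python3 -c "
from h import *
p=camera_params('wrist');im=np.load('pics/w20.npy')
m=colmask(im,'green');k=np.zeros_like(m);k[115:150,255:315]=255;m&=k
c=max(cv2.findContours(m,0,1)[0],key=cv2.contourArea)
q=np.array([onz(p,a[0],.051)[:2] for a in c],np.float32)*1000
r=cv2.minAreaRect(q);print(r)
for c in [(239,122),(331,116),(332,220),(248,223)]: print(c,onz(p,c,.05).round(4))
print('holes',[onz(p,c,.05).round(4) for c in((252,176),(322,172),(289,212))])
print('knobtop',onz(p,(290,187),.132))
"
python3 - <<'E'
import cv2
im=cv2.imread('pics/w20.png')[105:235,225:345]
cv2.imwrite('pics/w20c.png',cv2.resize(im,None,fx=4.6,fy=4.6,interpolation=cv2.INTER_CUBIC))
E
```

```text
((446.62127685546875, 315.1709899902344), (20.487648010253906, 50.690799713134766), 17.593538284301758)
(239, 122) [0.4491 0.2608 0.05  ]
(331, 116) [0.416  0.3611 0.05  ]
(332, 220) [0.5354 0.3997 0.05  ]
(248, 223) [0.5661 0.2983 0.05  ]
holes [array([0.5064, 0.2895, 0.05  ]), array([0.4803, 0.3699, 0.05  ]), array([0.539 , 0.3446, 0.05  ])]
knobtop [0.49110634 0.33047926 0.132     ]
```

View pics/w20c.png

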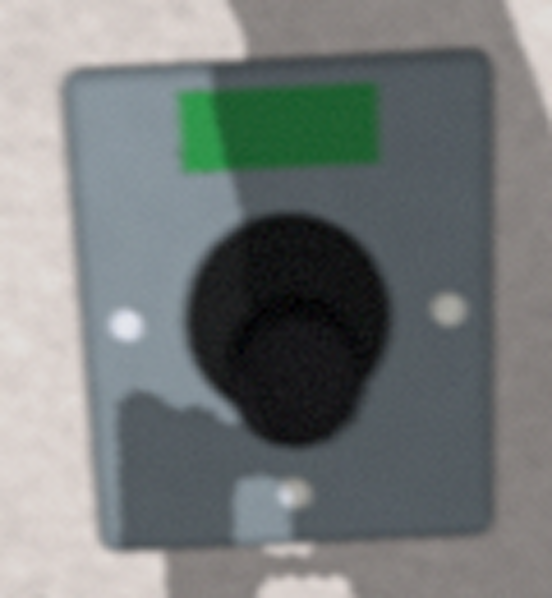

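Console yaw is about 17.6° and the knob is at about (0.492, 0.330). I approach behind the knob on the side away from the green bar.

```bash
python3 -c "
from h import *
go([.5397,.3451,.118],np.radians(107.6))"
```

```text
at [0.502  0.322  0.2907] jaw deg 104.6 op 0.007 F [ 0.2 -0.7 -0.5] t 33.5 q7 1.04
  delta cm [17.35  1.33  3.87] norm 17.8 yaw (np.float64(-0.052), 'alt', np.float64(3.089))
```

>>> apply_moves --pt "2 1 3" --pt "4 1.3 4" --pt "6 1.3 4" --pt "7 1.3 4" --pt "7 1.3 4" --pt "7 1.3 4" --pt "7 1.3 4" --pt "7 1.3 4" --yaw '[-0.05,-0.05,-0.05,-0.05,-0.05,-0.05,-0.05,-0.05]' --gripper '[0,0,0,0,0,0,0,0]'

```text
clock: 34.22
tool_pos: [0.5395, 0.3449, 0.2231]
eef_rot: [-0.107, 0.691, 0.107, 0.707]
contact_force: [-0.7, -0.1, 0.3]
opening: 0.008
```

```bash
python3 -c "
from h import *
for i in range(3):
  p=camera_params('wrist');im=save('wrist','w21');go([.5397,.3451,.118],np.radians(107.6))
  m=colmask(im,'green');k=np.zeros_like(m);k[:,200:360]=255;m&=k
  c=max(cv2.findContours(m,0,1)[0],key=cv2.contourArea)
  q=np.array([onz(p,a[0],.051)[:2] for a in c],np.float32)*1000
  r=cv2.minAreaRect(q);print(r)
"
```

```text
at [0.5393 0.3451 0.2229] jaw deg 107.4 op 0.004 F [-0.3  0.9 -0.1] t 34.3 q7 1.07
  delta cm [10.49  0.02 -0.2 ] norm 10.5 yaw (np.float64(-0.003), 'alt', np.float64(3.139))
((445.79498291015625, 321.20452880859375), (19.546424865722656, 50.43927764892578), 17.465883255004883)
at [0.5392 0.3451 0.2228] jaw deg 107.5 op 0.003 F [0.  0.4 0. ] t 34.3 q7 1.07
  delta cm [10.47  0.02 -0.19] norm 10.5 yaw (np.float64(-0.003), 'alt', np.float64(3.139))
((446.12689208984375, 321.44525146484375), (20.406192779541016, 50.44839859008789), 17.467073440551758)
at [0.5391 0.3451 0.2225] jaw deg 107.5 op 0.006 F [-0.6 -0.7 -1.3] t 34.4 q7 1.07
  delta cm [10.45  0.02 -0.18] norm 10.5 yaw (np.float64(-0.002), 'alt', np.float64(3.139))
((446.0049133300781, 321.42584228515625), (20.395856857299805, 50.41026306152344), 17.485055923461914)
```

View pics/w21.png

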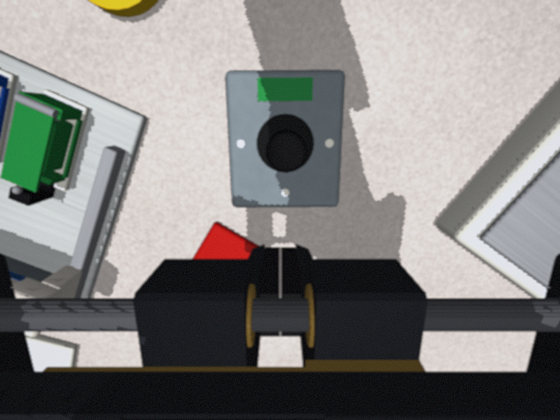

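>>> apply_moves --pt "2 0.55 0" --pt "5 0.55 0" --pt "8 0.55 0" --pt "10 0.55 0" --pt "10.4 0.55 0" --pt "10.4 0.55 0" --pt "10.4 0.55 0" --yaw '[0,0,0,0,0,0,0]' --gripper '[0,0,0,0,0,0,0]'

```text
clock: 34.95
tool_pos: [0.5404, 0.3513, 0.1197]
eef_rot: [-0.107, 0.69, 0.108, 0.707]
contact_force: [0.0, 0.2, 0.8]
opening: -0.001
```

```bash
python3 -c "
from h import *
c=np.array([.4918,.3357]);X=np.array([.954,.300])
save('wrist','w22',(150,60,280,220),2.8);go([*(c+X*.004),.118],np.radians(107.5))"
```

```text
at [0.5408 0.3515 0.1202] jaw deg 107.5 op 0.005 F [-0.6  0.   0.7] t 35.0 q7 1.03
  delta cm [ 0.1  -0.04 -4.75] norm 4.8 yaw (np.float64(-0.001), 'alt', np.float64(3.141))
```

View pics/w22.png

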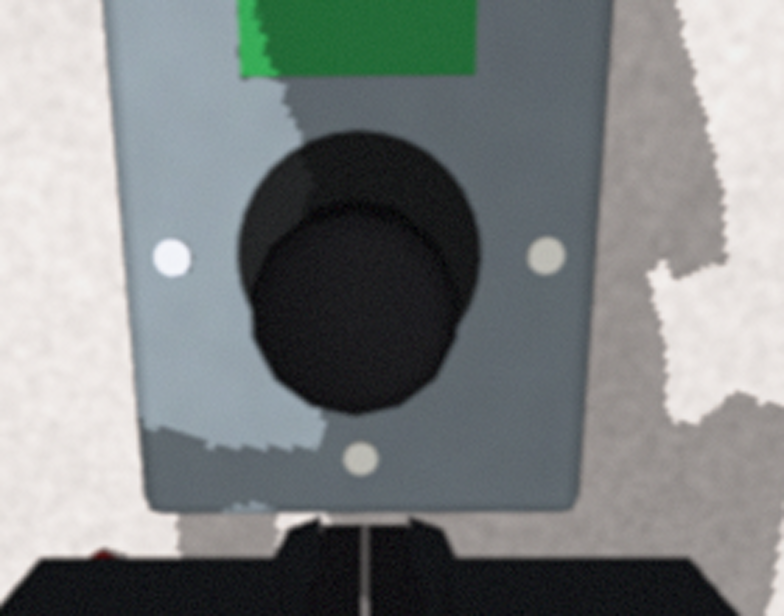

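The fingers are aligned with the knob (357 against 365 in the crop). I push towards the green bar.

>>> apply_moves --pt "0 0 -1" --pt "0 0 -2" --pt "0 0 -2.7" --pt "0 0 -3.3" --pt "0 0 -3.8" --pt "0 0 -4.2" --pt "0 0 -4.5" --yaw '[0,0,0,0,0,0,0]' --gripper '[0,0,0,0,0,0,0]'

```text
clock: 35.58
tool_pos: [0.5004, 0.3393, 0.1211]
eef_rot: [-0.105, 0.688, 0.109, 0.71]
contact_force: [3.8, 1.8, 6.4]
opening: 0.005
```

```bash
python3 -c "
from h import *
save('scene','s23',(160,140,240,190),3.3);go([.4956,.3369,.118])
save('wrist','w23')"
```

```text
at [0.4995 0.3391 0.1209] jaw deg 107.4 op 0.004 F [1.5 1.1 3.8] t 35.6 q7 0.99
  delta cm [ 0.28 -0.09 -0.45] norm 0.5 yaw None
```

View pics/s23.png

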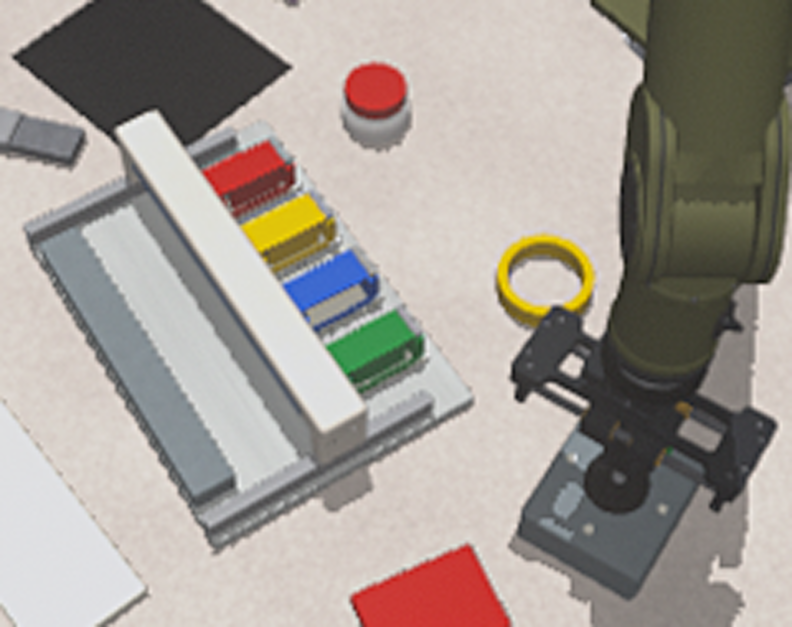

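View pics/w23.png

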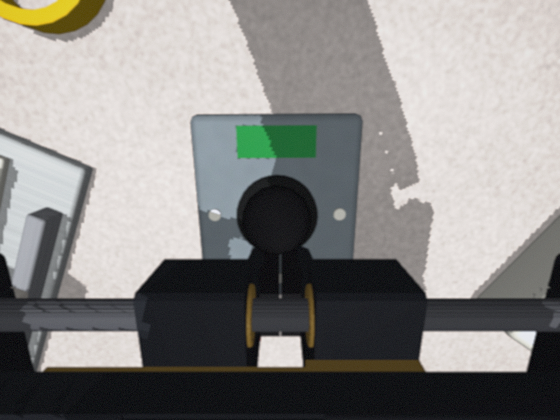

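The search bar is running. I push on to the stop and hold.

>>> apply_moves --pt "0 0 -0.3" --pt "0 0 -0.6" --pt "0 0 -0.9" --pt "0 0 -1" --yaw '[0,0,0,0]' --gripper '[0,0,0,0]'

```text
clock: 36.02
tool_pos: [0.4914, 0.3366, 0.1208]
eef_rot: [-0.105, 0.687, 0.109, 0.711]
contact_force: [5.7, 1.8, 0.1]
opening: 0.005
```

>>> apply_moves --pt "0 0 -0.2" --pt "0 0 -0.4" --pt "0 0 -0.5" --yaw '[0,0,0]' --gripper '[0,0,0]'

```text
clock: 36.27
tool_pos: [0.4905, 0.3366, 0.1214]
eef_rot: [-0.104, 0.684, 0.11, 0.713]
contact_force: [10.9, 3.8, -3.2]
opening: 0.009
```

At the stop: the force rose to 11.5 N with only 1 mm of travel. Now I hold.

>>> apply_moves --pt "0 0 -0.3" --pt "0 0 -0.3" --pt "0 0 -0.3" --pt "0 0 -0.3" --pt "0 0 -0.3" --pt "0 0 -0.3" --pt "0 0 -0.3" --pt "0 0 -0.3" --pt "0 0 -0.3" --pt "0 0 -0.3" --yaw '[0,0,0,0,0,0,0,0,0,0]' --gripper '[0,0,0,0,0,0,0,0,0,0]'

```text
clock: 37.1
tool_pos: [0.4906, 0.3367, 0.1219]
eef_rot: [-0.102, 0.682, 0.11, 0.716]
contact_force: [7.6, 2.1, -1.6]
opening: 0.004
```

>>> apply_moves --pt "0 0 -0.2" --pt "0 0 -0.2" --pt "0 0 -0.2" --pt "0 0 -0.2" --pt "0 0 -0.2" --pt "0 0 -0.2" --pt "0 0 -0.2" --pt "0 0 -0.2" --pt "0 0 -0.2" --pt "0 0 -0.2" --yaw '[0,0,0,0,0,0,0,0,0,0]' --gripper '[0,0,0,0,0,0,0,0,0,0]'

```text
clock: 37.93
tool_pos: [0.4908, 0.3368, 0.1222]
eef_rot: [-0.101, 0.681, 0.111, 0.717]
contact_force: [6.8, 1.9, -1.3]
opening: 0.009
```

```bash
python3 -c "
from h import *
save('scene','s24',(160,140,240,190),3.3)
save('wrist','w24')"
```

```text
(no output)
```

View pics/s24.png

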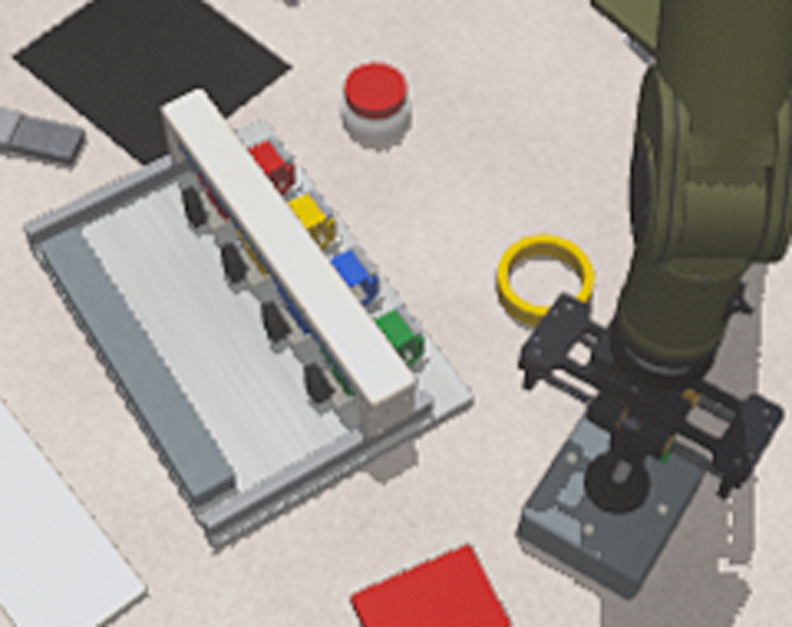

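View pics/w24.png

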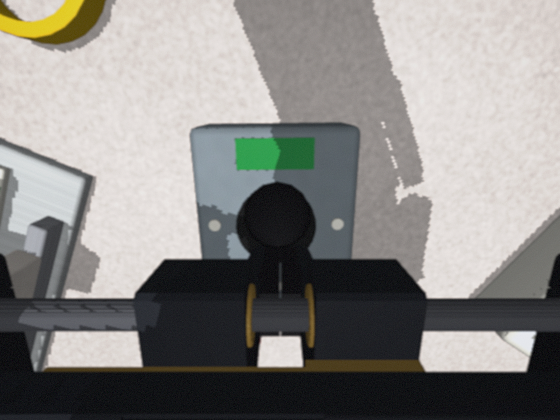

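>>> apply_moves --pt "0 0 -0.3" --pt "0 0 -0.3" --pt "0 0 -0.3" --pt "0 0 -0.3" --pt "0 0 -0.3" --pt "0 0 -0.3" --pt "0 0 -0.3" --pt "0 0 -0.3" --pt "0 0 -0.3" --pt "0 0 -0.3" --yaw '[0,0,0,0,0,0,0,0,0,0]' --gripper '[0,0,0,0,0,0,0,0,0,0]'

```text
clock: 38.87
tool_pos: [0.4905, 0.3367, 0.1224]
eef_rot: [-0.1, 0.679, 0.111, 0.719]
contact_force: [5.7, 2.0, -2.4]
opening: -0.001
```

```bash
python3 -c "
from h import *
save('scene','s25',(160,140,240,190),3.3)"
```

```text
(no output)
```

View pics/s25.png

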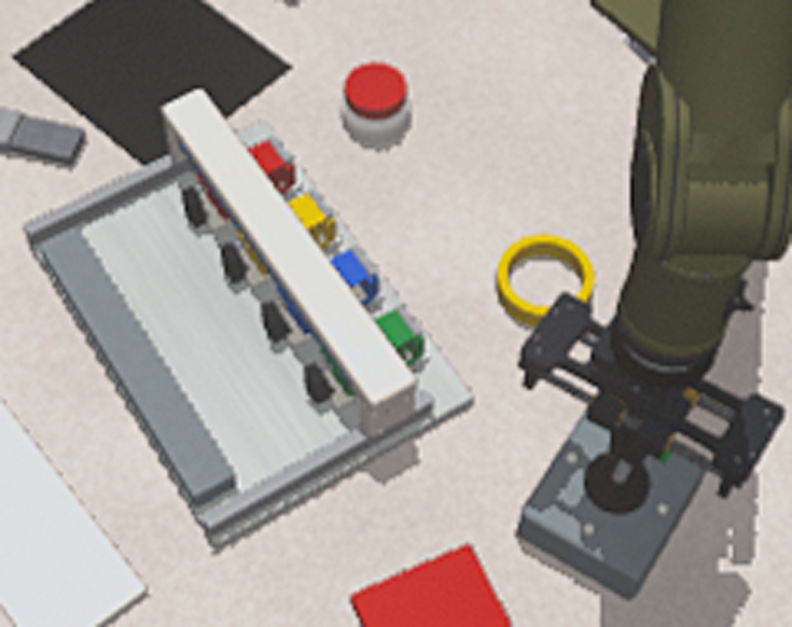

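The bar has reached the end of its travel. Because the tool pitched slightly during the hold, I press firmly against the stop for another two seconds.

>>> apply_moves --pt "0 0 -0.4" --pt "0 0 -0.7" --pt "0 0 -0.7" --pt "0 0 -0.7" --pt "0 0 -0.7" --pt "0 0 -0.7" --pt "0 0 -0.7" --pt "0 0 -0.7" --pt "0 0 -0.7" --pt "0 0 -0.7" --yaw '[0,0,0,0,0,0,0,0,0,0]' --gripper '[0,0,0,0,0,0,0,0,0,0]'

```text
clock: 39.75
tool_pos: [0.489, 0.3366, 0.1232]
eef_rot: [-0.098, 0.675, 0.112, 0.722]
contact_force: [11.5, 2.8, -2.7]
opening: 0.006
```

>>> apply_moves --pt "0 0 -0.7" --pt "0 0 -0.7" --pt "0 0 -0.7" --pt "0 0 -0.7" --pt "0 0 -0.7" --pt "0 0 -0.7" --pt "0 0 -0.7" --pt "0 0 -0.7" --pt "0 0 -0.7" --pt "0 0 -0.7" --yaw '[0,0,0,0,0,0,0,0,0,0]' --gripper '[0,0,0,0,0,0,0,0,0,0]'

```text
clock: 40.58
tool_pos: [0.4882, 0.3367, 0.1242]
eef_rot: [-0.096, 0.671, 0.113, 0.726]
contact_force: [12.6, 3.1, -1.7]
opening: 0.006
```

>>> apply_moves --pt "0 0 -0.7" --pt "0 0 -0.7" --pt "0 0 -0.7" --pt "0 0 -0.7" --pt "0 0 -0.7" --pt "0 0 -0.7" --yaw '[0,0,0,0,0,0]' --gripper '[0,0,0,0,0,0]'

```text
clock: 41.08
tool_pos: [0.4874, 0.3368, 0.1252]
eef_rot: [-0.093, 0.667, 0.114, 0.73]
contact_force: [11.7, 4.2, -1.7]
opening: 0.004
```

>>> apply_moves --pt "0 0 1" --pt "0 0 2" --pt "0 0 3" --pt "0 0 4" --pt "0 0 5" --pt "0 0 5.5" --pt "-3 0 5.5" --pt "-7 0 5.5" --pt "-11 0 4" --pt "-14 0 2" --yaw '[0,0,0,0,0,0,0,0,0,0]' --gripper '[0,0,0,0,0,0,0,0,0,0]'

```text
clock: 41.92
tool_pos: [0.4948, 0.3366, 0.2683]
eef_rot: [-0.093, 0.667, 0.114, 0.731]
contact_force: [-0.1, 0.4, 0.4]
opening: 0.005
```

>>> apply_moves --pt "0 0 0" --pt "0 0 0" --pt "0 0 0" --pt "0 0 0" --pt "0 0 0" --pt "0 0 0" --pt "0 0 0" --pt "0 0 0" --pt "0 0 0" --pt "0 0 0" --yaw '[0,0,0,0,0,0,0,0,0,0]' --gripper '[0,0,0,0,0,0,0,0,0,0]'

```text
clock: 42.75
tool_pos: [0.4949, 0.3366, 0.2682]
eef_rot: [-0.093, 0.667, 0.114, 0.731]
contact_force: [-0.1, -0.3, -0.4]
opening: 0.007
```

>>> apply_moves --pt "0 0 0" --pt "0 0 0" --pt "0 0 0" --pt "0 0 0" --pt "0 0 0" --pt "0 0 0" --pt "0 0 0" --pt "0 0 0" --pt "0 0 0" --pt "0 0 0" --yaw '[0,0,0,0,0,0,0,0,0,0]' --gripper '[0,0,0,0,0,0,0,0,0,0]'

```text
clock: 43.58
tool_pos: [0.4949, 0.3366, 0.2682]
eef_rot: [-0.093, 0.667, 0.114, 0.731]
contact_force: [0.2, 0.3, -0.4]
opening: 0.005
```

```bash
python3 -c "
from h import *
save('scene','s26',(150,120,260,200),3);save('top','t26',(90,100,400,200),2);save('wrist','w26')"
```

```text
(no output)
```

View pics/s26.png

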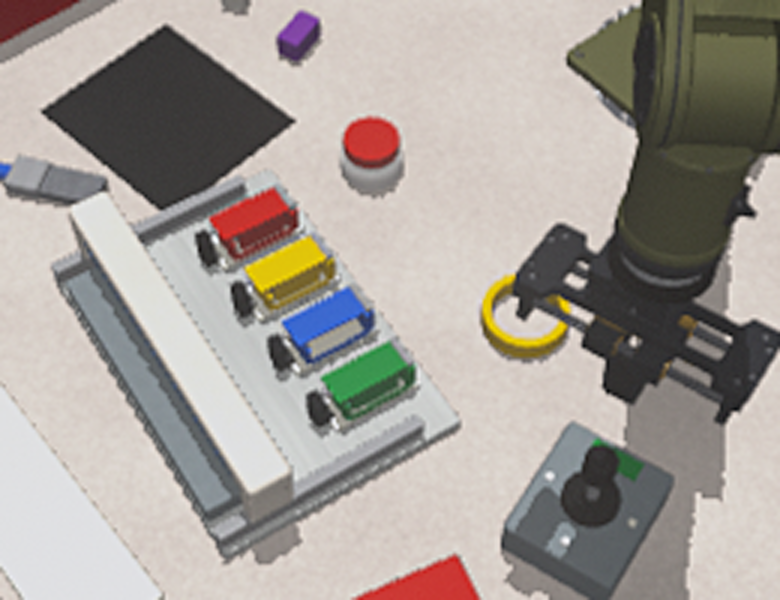

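View pics/t26.png

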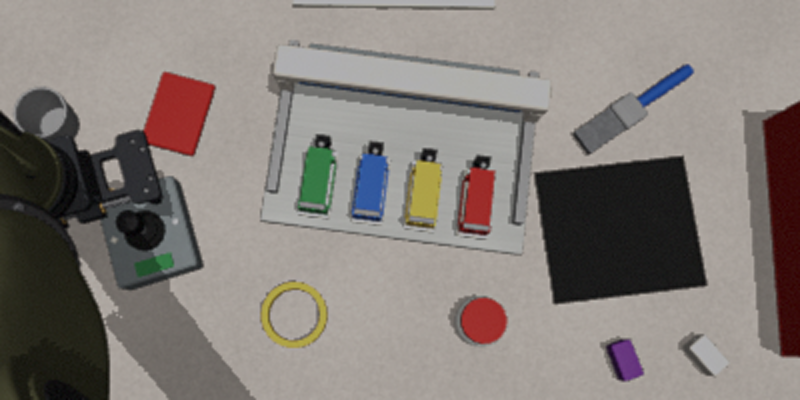

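View pics/w26.png

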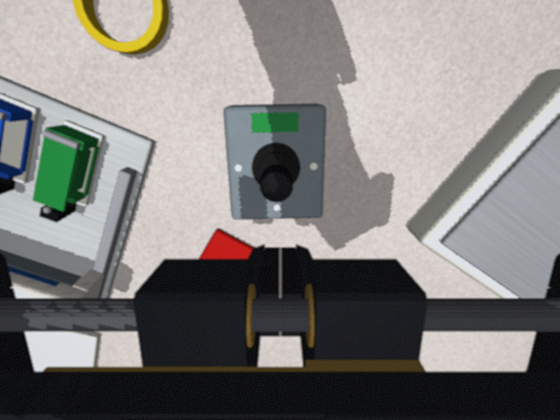

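The bar is parked again, the stick is centred, all four covers are shut, the bystanders are where they were, and the robot touches nothing. I hand the job in.

```bash
python3 -c "
from plant import *
print(finish_job())"
```

```text
the job is handed in; nothing more can be done
None
```

The job is done and handed in at about 44 s. The red, yellow and green blocks were on the mat and now lie flat in their own pockets. There was no blue block, and I left the purple and white look-alikes alone.

- **Covers:** all four are pressed shut. An overlay of the shut position on the scene picture, taken before I touched the stick, matched all four. In the last pictures they are still down.
- **Joystick:** I pushed it towards the green bar to its stop and held it for about 5 s. I added the second part because the tool had pitched slightly and the push had eased from about 11 N to 6 N. The search bar ran over the covers and parked again, and the stick is back at the centre.
- **Other things:** the last pictures show the bystanders where they were, and the arm is clear of everything.

**Checks that disagreed:**
- The top and wrist cameras differed by about 4 mm in y, so I used the close wrist views.
- Two wrist measurements of the joystick differed by about 6 mm in y. I re-measured with the arm settled before pushing.
- The blue cover, over an empty pocket, gave about 2 mm under 8 to 11 N, where the other three stopped firmly. It has stayed shut since.

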